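# Knock the round peg of a raked stop block home with the mallet

### The job

Two sloping stop blocks stand on the bench, one with a round-headed peg and one with a square-headed peg. Pick up the mallet by its handle and knock the round peg fully home into its block with at least two brisk taps, lifting the mallet clear of the peg between taps and striking squarely along the leaning peg with an end face of the mallet head, not at an angle. Then set the mallet down on the bench, not dropping it, clear of the blocks; leave the square peg and its block alone, and do not touch the round peg or its block with the fingers or shift the other things on the bench.

Things in the scene. Friction and masses are not known exactly. Their poses are not given: they have to be found in the camera images.
- mallet: Wooden mallet, about 0.3 kg, standing on an end face of its head, handle level, pointing roughly away from the robot. Head x -123 to -55, y -58 to 58 (striking direction, end faces 68x62), z 0 to 62 mm. Handle along +x, x -55 to 123, y -16 to 16, z 20 to 42 mm. At the start body y is up and the origin 58 mm above the bench (0 if lying flat).
- mallet_head (a point): Centre of the mallet's head (body point -89, 0, 31 mm), 58 mm from each striking face; axes as the mallet's.
- mallet_grip (a point): Point on the centre line of the mallet's handle, 55 mm from the head (body point 0, 0, 31 mm): a place to grasp across the 22 mm; axes as the mallet's.
- round_block: Fixed stop block: base 160x100x18 mm; sloping wooden board 120 (along slope) x 90 x 36 mm, face 30 deg from level, low edge to the block's front (-x, roughly to the robot), face centre 95 mm above the origin. A peg goes square through the face centre, so leans 30 deg to the front. Origin at bench level; z up. Peg with ROUND head, 38 mm across, 12 thick; shank 24 mm.
- round_peg_top (a point): Centre of the top of the round peg's flat head; its z axis points out along the peg (30 degrees from vertical), x up the slope, y across it.
- round_peg (a joint): Sinking of the round peg along its own axis, m: 0 = head top 55 mm off the sloping face, 0.040 = fully home (head down on the steel bushing, head top 15 mm off the face). It starts between 0 and 0.008 and stays wherever it is driven; friction of about 4 N outdoes its light return spring (50 N/m).
- square_block: Fixed stop block: base 160x100x18 mm; sloping wooden board 120 (along slope) x 90 x 36 mm, face 30 deg from level, low edge to the block's front (-x, roughly to the robot), face centre 95 mm above the origin. A peg goes square through the face centre, so leans 30 deg to the front. Origin at bench level; z up. Peg with SQUARE head 36x36x12 mm; shank 20 mm.
- square_peg_top (a point): Centre of the top of the square peg's head; z out along the peg.
- square_peg (a joint): Sinking of the square peg along its own axis, m: 0 = head top 55 mm off the sloping face, 0.040 = fully home (head down on the steel bushing, head top 15 mm off the face). It starts between 0 and 0.008 and stays wherever it is driven; friction of about 4 N outdoes its light return spring (50 N/m). It must stay as it is.
- sanding_block: Bystander: brown sanding block 60x110x24 mm; origin under its middle.
- marker: Bystander: black marker pen 16x119x17 mm; origin under its middle.
- caul_3: Bystander: plain wooden bar 30x140x24 mm; origin under its middle.

How it is judged:
By the outcome, as a careful person would: the job done as asked, in the order asked, and still so for the second after the job is handed in, with the robot touching nothing.
It also fails if it takes over 48 s, if anything falls off the work surface, if the arm or the gripper's body presses on something with over 40 N, if the wrist force passes 120 N, or if a joint passes its speed limit or range.

### The arm

A 6-joint arm with a two-finger parallel gripper is mounted at the origin on a cart in front of the work surface, level with it; the furniture and walls round the work are solid. World frame = base frame: x ahead of the robot, y to its left, z up, the work surface at z = 0. Lengths are in mm, angles in degrees, forces in N, time in s.
With the tool pointing down it reaches from about 300 to 850 mm from the base axis. Payload 4.2 kg.
Tool frame: the origin (TCP) lies at the very end of the fingers, on their centre line; the grasp point (between the pads) lies 19 mm behind it (hold_point_z is the z of the grasp point in the tool frame, in mm); z points along the fingers, y is the direction in which the jaws open and shut (so a half turn about z gives the same grasp; the last joint's range is limited). The gripper opens to 91 mm and grips with 3 to 60 N. Pads are 32 mm wide; open, the fingers measure 118 mm over their backs; the gripper's body (76 mm by 178 mm) begins 60 mm behind the grasp point.
Start: joints at [64.057, 18.312, 89.639, -0, 72.044, -1.146], TCP at [241.169, 522.001, 175.976] pointing down, gripper open.
Joint ranges: [-177.97, 177.97], [-48.28, 115.42], [12.27, 149.76], [-77.06, 257.06], [2.81, 150.46], [-146.56, 146.56]. Speed limits (degrees/s): [147.25, 147.25, 180, 180, 180, 180].

### API

Orientations are given as [roll, pitch, yaw] about the fixed x, y, z axes, in that order (R = Rz(yaw) Ry(pitch) Rx(roll)).
In Python, from workcell import state, grab_frame, job_done, hold_point_z gives the robot as it stands. The module is installed in compiled form; this text tells all that it offers.
- The arm moves only by the shell command python3 -m creep 'ROWS' [FORCE]. ROWS is JSON, a list of rows, each a list of 7 numbers: the closure, from 0 (fully open) to 1 (shut), then the shift along the tool's x, y, z in mm, then the turn, a rotation vector about the tool's x, y, z in degrees. A call has 1 to 5 rows; each row shifts and turns the commanded pose from where the row before left it, along the tool's axes as they then stand; what a row does not reach is not made up. A row lasts 1/8 s, in which the tool goes at most 62.5 mm and 10.7 degrees, less where a joint would pass 70% of its speed; a pose out of reach is approached as far as the arm can. A call is refused whole if a number of a shift passes 62.5 or a number of a turn 10.7, either way. A call with a gripper value outside its range is refused whole. The fingers move at their own pace and stop on an object; FORCE is the grip in N (left out, the last holds). Time passes only in rows, so rows that do not move let the fingers close. It gives the time, the measured TCP pose, the force and the opening at its end, in the units of the state.
- state(): the state, without advancing time (a new reading comes with each control period).
- grab_frame(name): name is "scene" or "top" or "wrist"; returns a dict with "frame" (384x512x3 uint8, red, green, blue), "fx", "fy", "cx", "cy" (pixels), "view" (4x4, takes a point from world to camera coordinates). Camera axes: x right, y down, z forward; pixel columns grow to the right and rows downward; lengths in mm; the calibration is good to about 2 mm. The wrist camera is an equidistant fisheye: a pixel r from the principal point sees the ray r / f radians off the axis. A picture is of the moment at which its call begins. There is no depth.
- job_done(): hands the job in, once; it reports no verdict.
The state is a dict: "time_s": time; "qpos": joint angles; "qvel": joint speeds; "effort": joint torques, N m; "ee_pos": TCP position; "ee_rot": TCP orientation; "force": force on the tool from outside, world axes, zero at the start; "torque": the same for the moment, N m; "gripper_width": finger opening in mm.
Only numpy, scipy, OpenCV 4.12 (cv2) and the standard library are available. Lean on these libraries where they do the work, as an engineer would, in place of code of your own. Each camera call takes 0.05 s, during which the arm holds its last target.

## Working session

There is one attempt and no reset: what is moved stays moved. The work goes in short steps, Python scripts to look and compute and a shell command to move; the robot and the scene stay as the last step left them, time stands still between calls to the robot, and variables do not carry over. Pictures are saved under pics/ and viewed, and the job is handed in when it is done.

```bash
mkdir -p pics; cat > h.py <<'E'
import numpy as np, cv2
from workcell import state, grab_frame, hold_point_z
def snap(n,f):
    g=grab_frame(n); cv2.imwrite(f'pics/{f}.png',g['frame'][:,:,::-1]); np.savez(f'pics/{f}.npz',**{k:g[k] for k in g}); return g
E
python3 - <<'E'
from h import *
for n in ['scene','top','wrist']:
    g=snap(n,n+'0'); print(n,g['fx'],g['fy'],g['cx'],g['cy'],np.round(g['view'],3).tolist())
print(state(),hold_point_z)
E
```

```text
scene 352.93396434617694 352.93396434617694 256.3837526464249 190.4397659203787 [[0.864, -0.504, -0.004, -511.373], [-0.375, -0.639, -0.671, 198.389], [0.336, 0.581, -0.741, 820.859], [0.0, 0.0, 0.0, 1.0]]
top 462.0262921911997 462.0262921911997 256.101525645786 194.76820719278354 [[-0.026, -1.0, -0.005, -94.821], [-0.989, 0.026, -0.146, 543.556], [0.146, 0.001, -0.989, 1212.455], [0.0, 0.0, 0.0, 1.0]]
wrist 297.3186396354542 297.3186396354542 255.90640356996374 187.82460242162878 [[0.419, 0.908, -0.002, -574.415], [0.875, -0.403, 0.268, -30.959], [0.243, -0.114, -0.963, 390.429], [0.0, 0.0, 0.0, 1.0]]
{'time_s': 0.15, 'qpos': array([ 6.40572865e+01,  1.83417867e+01,  8.96888130e+01,  6.20610533e-04,
        7.20423806e+01, -1.14750873e+00]), 'qvel': array([-0.00924622, -0.13011291, -0.20545711, -0.11161873,  0.00064157,
       -0.0148072 ]), 'effort': array([ 5.39648317e-04, -4.12773049e+01, -2.32154971e+01,  7.26470514e-02,
        4.34688607e-02, -1.03080813e-04]), 'ee_pos': array([240.97277477, 521.61992099, 175.3382944 ]), 'ee_rot': array([-1.79927046e+02, -2.05155080e-03,  1.55204602e+02]), 'force': array([-1.20416141, -0.474501  , -0.35202566]), 'torque': array([ 0.03409928, -0.04131581, -0.02521787]), 'gripper_width': 91.59319245062866} -18.8
```

```bash
python3 - <<'E'
import cv2
for n in ['scene0','top0']:
    i=cv2.imread(f'pics/{n}.png'); cv2.imwrite(f'pics/{n}_b.png',cv2.resize(i,(800,600),interpolation=cv2.INTER_CUBIC))
E
```

```text
(no output)
```

View pics/top0_b.png

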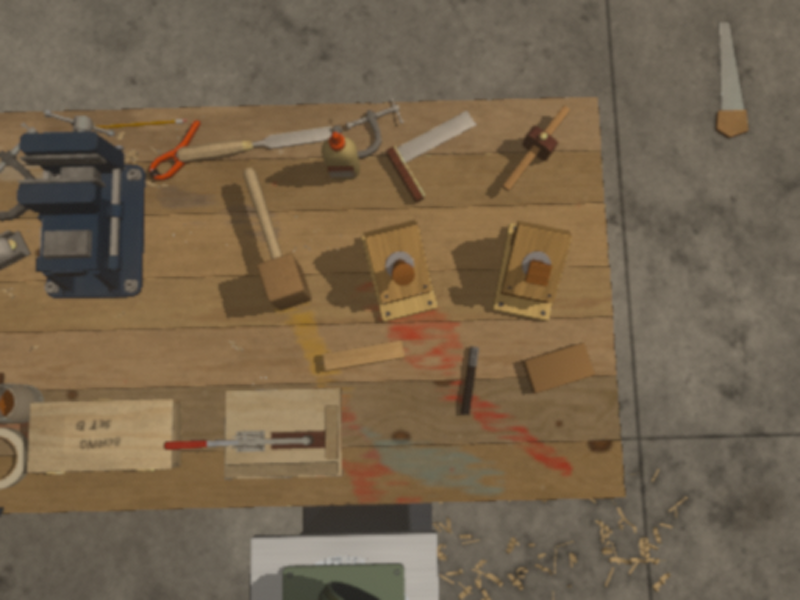

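View pics/scene0_b.png

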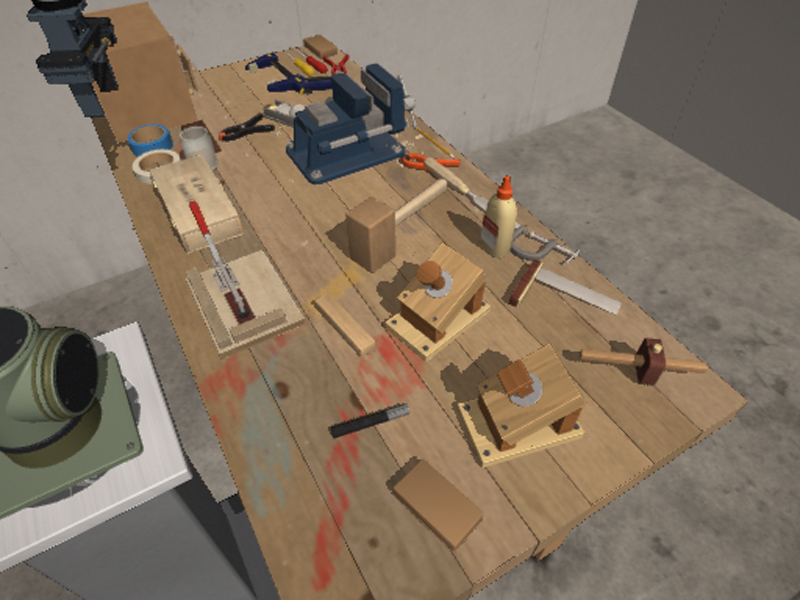

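View pics/wrist0.png

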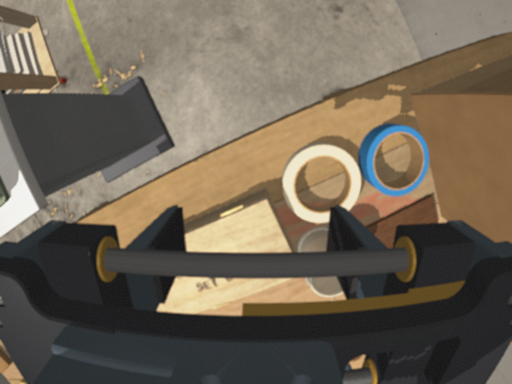

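```bash
python3 - <<'E'
import cv2
def crop(n,x0,y0,w,h,s,o):
    i=cv2.imread(f'pics/{n}.png')[y0:y0+h,x0:x0+w]; i=cv2.resize(i,None,fx=s,fy=s,interpolation=cv2.INTER_CUBIC)
    for k in range(0,w,10): cv2.putText(i,str(x0+k),(k*s,8),0,0.3,(0,0,255)) if k%20==0 else 0; cv2.line(i,(k*s,8),(k*s,14),(0,0,255))
    for k in range(0,h,10): cv2.putText(i,str(y0+k),(0,k*s+3),0,0.3,(0,0,255)); 
    cv2.imwrite(f'pics/{o}.png',i)
crop('top0',135,100,150,110,5,'c1')
crop('scene0',215,110,110,125,5,'c2')
E
```

```text
(no output)
```

View pics/c1.png

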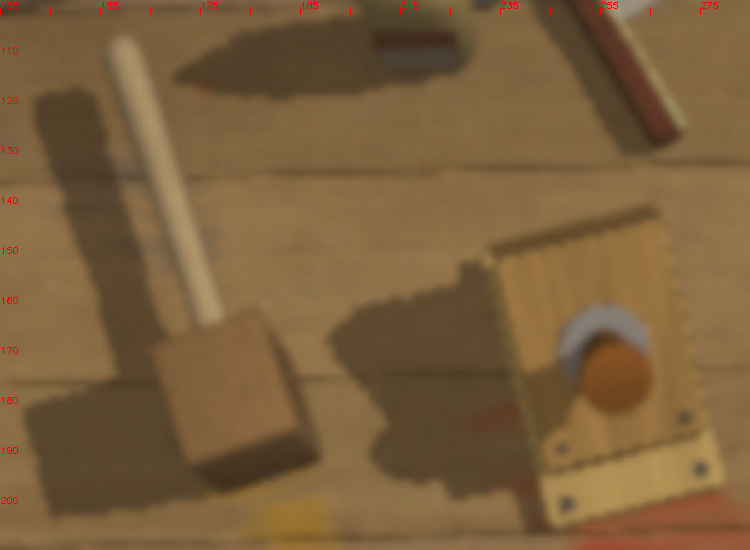

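View pics/c2.png

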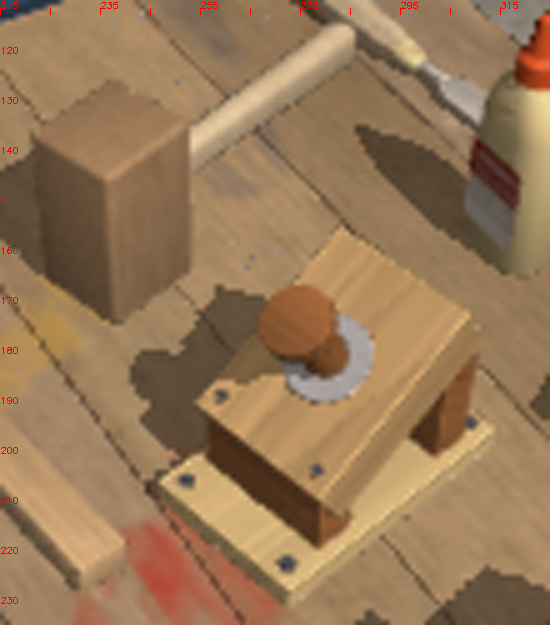

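```bash
cat > fit.py <<'E'
from h import *
from scipy.optimize import least_squares
def proj(g,P):
    p=P@g['view'][:3,:3].T+g['view'][:3,3]
    return np.c_[g['fx']*p[:,0]/p[:,2]+g['cx'],g['fy']*p[:,1]/p[:,2]+g['cy']]
def Rz(a): return np.array([[np.cos(a),-np.sin(a),0],[np.sin(a),np.cos(a),0],[0,0,1]])
M0=np.array([[1,0,0],[0,0,-1],[0,1,0.]]) # body(x,y,z)->world upright: y->Z, z->-Y
E
python3 - <<'E'
from fit import *
T=dict(np.load('pics/top0.npz'));S=dict(np.load('pics/scene0.npz'))
c1=lambda l:np.array(l)/5+[135,100]; c2=lambda l:np.array(l)/5+[215,110]
mt=np.array([[-55,58,0],[-55,58,62],[-123,58,62],[-123,58,0],[-123,-58,62],[-123,-58,0]],float)
mti=c1([(152,347),(262,308),(300,428),(190,468),(318,460),(218,492)])
ms=np.array([[-123,58,62],[-123,-58,62],[-123,58,0],[-123,-58,0],[-55,58,62],[-55,-58,62],[-55,58,0]],float)
msi=c2([(105,180),(118,325),(35,135),(42,280),(190,125),(190,270),(120,80)])
def fm(p,P): return (P@M0.T)@Rz(p[2]).T+[p[0],p[1],58]
for use in ['both','T','S']:
    f=lambda p:np.r_[(proj(T,fm(p,mt))-mti).ravel()*(use!='S'),(proj(S,fm(p,ms))-msi).ravel()*(use!='T')]
    r=least_squares(f,[550,150,0.2],x_scale=[100,100,1],loss='soft_l1')
    print('mallet',use,r.x[:2].round(1),np.degrees(r.x[2]).round(2),np.abs(r.fun).mean().round(2),np.sqrt((r.fun**2).mean()).round(2))
    if use=='both':print(r.fun.reshape(-1,2).round(1).tolist())
c,s=np.cos(np.pi/6),np.sin(np.pi/6)
face=lambda u,v,n=0:[u*c-n*s,v,95+u*s+n*c]
bt=np.array([face(-60,45),face(-60,-45),face(60,-45),face(60,45)])
bti=c1([(541,473),(707,432),(660,217),(492,255)])
bs=np.array([face(-60,45),face(-60,-45),face(60,-45),face(60,45),[-80,50,18],[-80,-50,18],[80,-50,18]])
bsi=c2([(197,403),(330,495),(470,318),(343,228),(157,487),(290,592),(492,430)])
pt,ps=c1([(616,378)]),c2([(296,320)])
def fb(p,P): return P@Rz(p[2]).T+[p[0],p[1],0]
for use in ['both','T','S']:
    def f(p):
        pg=np.array([face(0,0,55-p[3])])
        return np.r_[(proj(T,fb(p,np.r_[bt,pg]))-np.r_[bti,pt]).ravel()*(use!='S'),(proj(S,fb(p,np.r_[bs,pg]))-np.r_[bsi,ps]).ravel()*(use!='T')]
    r=least_squares(f,[550,-50,0.2,4],x_scale=[100,100,1,10],loss='soft_l1')
    print('block',use,r.x.round(1),np.degrees(r.x[2]).round(2),np.sqrt((r.fun**2).mean()).round(2))
    if use=='both':print(r.fun.reshape(-1,2).round(1).tolist()); pp=r.x
    print('pegtop',fb(r.x,np.array([face(0,0,55-r.x[3])])).round(1))
E
```

```text
mallet both [657.4 140.9] 16.46 0.77 0.9
[[-1.3, -1.2], [-0.2, -0.7], [-0.1, 0.1], [-1.4, -0.4], [1.9, 0.6], [0.7, 1.0], [0.3, 0.4], [-0.5, 1.7], [-1.4, -0.6], [0.2, 0.6], [0.8, -0.3], [1.1, 0.9], [-0.9, -0.7]]
mallet T [656.7 140.8] 16.77 0.36 0.65
mallet S [658.5 141.6] 16.12 0.38 0.59
block both [ 6.017e+02 -1.089e+02  2.000e-01 -9.000e-01] 13.18 0.76
[[0.8, -0.9], [0.3, -1.2], [0.1, -0.7], [-0.3, 0.4], [-0.1, -0.2], [-0.2, 0.2], [-1.7, 1.5], [0.8, -1.1], [-0.3, -0.9], [-1.1, -0.3], [-0.9, 1.1], [0.3, 0.4], [0.0, -0.3]]
pegtop [[ 574.5 -115.2  143.4]]
block T [ 6.003e+02 -1.086e+02  2.000e-01  5.000e-01] 12.14 0.22
pegtop [[ 573.6 -114.3  142.2]]
block S [ 6.027e+02 -1.088e+02  2.000e-01 -9.000e-01] 13.84 0.61
pegtop [[ 575.5 -115.5  143.4]]
```

```bash
cat >> fit.py <<'E'
from scipy.spatial.transform import Rotation as Ro
def plan(tp,tR,n=None,p0=None,R0=None):
    s=state()
    p=np.array(s['ee_pos']) if p0 is None else np.array(p0); R=Ro.from_euler('xyz',s['ee_rot'],degrees=True) if R0 is None else R0
    d=R.inv().apply(np.array(tp)-p); w=(R.inv()*tR).as_rotvec(degrees=True)
    print('tool-frame total shift',d.round(1),'turn',w.round(2),'dist',np.linalg.norm(d).round(1),np.linalg.norm(w).round(1))
def tri(a,b,T,S):
    # a in T, b in S
    A=[];B=[]
    for g,q in((T,a),(S,b)):
        r=g['view'][:3,:3].T@np.array([(q[0]-g['cx'])/g['fx'],(q[1]-g['cy'])/g['fy'],1]); r/=np.linalg.norm(r)
        o=-g['view'][:3,:3].T@g['view'][:3,3]; N=np.eye(3)-np.outer(r,r); A.append(N);B.append(N@o)
    return np.linalg.lstsq(np.vstack(A),np.hstack(B),rcond=None)[0]
E
python3 - <<'E'
from fit import *
T=dict(np.load('pics/top0.npz'));S=dict(np.load('pics/scene0.npz'))
k=512/800
print('bottle tip',tri(np.array([338,137])*k,np.array([505,180])*k,T,S))
print('handle end',tri((158.5,107.5),(283,116),T,S))
R=Rz(np.radians(16.5))
g=lambda b:R@(M0@np.array(b,float))+[657.4,140.9,58]
print('grip',g((-13,4,31)),'head',g((-89,0,31)),'hend',g((123,0,31)))
tR=Ro.from_euler('xyz',[180,0,16.5],degrees=True)
plan([0,0,0],tR)
print(state()['time_s'])
E
```

```text
bottle tip [794.71654524 -15.30126423 169.22055576]
handle end [781.94322524 152.11812783  67.0518833 ]
grip [653.73981913 107.48438874  62.        ] head [580.86951928  85.89922254  58.        ] hend [784.13930307 146.11047562  58.        ]
tool-frame total shift [  -0.  -574.4  176.1] turn [-4.000e-02  9.000e-02  1.387e+02] dist 600.7 138.7
0.15
```

```bash
python3 -m creep '[[0,0,0,-40,0,0,10.6],[0,0,0,-40,0,0,10.6],[0,0,0,-40,0,0,10.6],[0,0,0,0,0,0,10.6],[0,0,0,0,0,0,10.6]]'; python3 -m creep '[[0,0,0,0,0,0,10.6],[0,0,0,0,0,0,10.6],[0,0,0,0,0,0,10.6],[0,0,0,0,0,0,10.6],[0,0,0,0,0,0,10.6]]';python3 -m creep '[[0,0,0,0,0,0,10.6],[0,0,0,0,0,0,10.6],[0,0,0,0,0,0,10.6]]'
```

```text
time_s: 0.78
ee_pos: [241.2, 522.0, 296.3]
ee_rot: [180.0, -0.0, 101.9]
force: [-0.5, 0.2, -0.1]
gripper_width: 91.5
time_s: 1.4
ee_pos: [241.1, 521.8, 295.6]
ee_rot: [180.0, 0.0, 48.9]
force: [-0.1, 0.4, -0.3]
gripper_width: 91.2
time_s: 1.78
ee_pos: [241.1, 521.8, 295.6]
ee_rot: [180.0, 0.0, 17.1]
force: [0.5, -0.3, 0.4]
gripper_width: 91.0
```

```bash
python3 - <<'E'
from fit import *
plan([640,105,240],Ro.from_euler('xyz',[180,0,16.7],degrees=True))
E
```

```text
tool-frame total shift [259.2 515.4  55.7] turn [0.03 0.03 0.35] dist 579.6 0.4
```

```bash
python3 -m creep '[[0,25,50,5,0,0,0],[0,25,50,5,0,0,0],[0,25,50,5,0,0,0],[0,25,50,5,0,0,0],[0,25,50,5,0,0,0]]'; python3 -m creep '[[0,25,50,5,0,0,0],[0,25,50,5,0,0,0],[0,25,50,5,0,0,0],[0,25,50,5,0,0,0],[0,25,50,5,0,0,0.4]]'; python3 -m creep '[[0,9,15,5,0,0,0],[0,0,0,0,0,0,0]]'
python3 - <<'E'
from fit import *
g=snap('wrist','w1');print(np.round(g['view'],3).tolist())
i=cv2.imread('pics/w1.png');cv2.imwrite('pics/w1b.png',cv2.resize(i,(800,600),interpolation=cv2.INTER_CUBIC))
E
```

```text
time_s: 2.4
ee_pos: [436.1, 319.3, 270.6]
ee_rot: [-180.0, 0.0, 17.4]
force: [0.1, -0.1, 0.4]
gripper_width: 91.3
time_s: 3.02
ee_pos: [630.2, 118.2, 245.4]
ee_rot: [-180.0, 0.0, 17.0]
force: [-0.2, 0.5, 0.9]
gripper_width: 91.1
time_s: 3.28
ee_pos: [642.0, 107.5, 239.6]
ee_rot: [-179.9, 0.1, 16.9]
force: [0.3, -0.2, -0.1]
gripper_width: 91.6
[[0.291, -0.957, -0.001, -84.284], [-0.921, -0.281, 0.27, 574.524], [-0.259, -0.078, -0.963, 626.2], [0.0, 0.0, 0.0, 1.0]]
```

View pics/w1b.png

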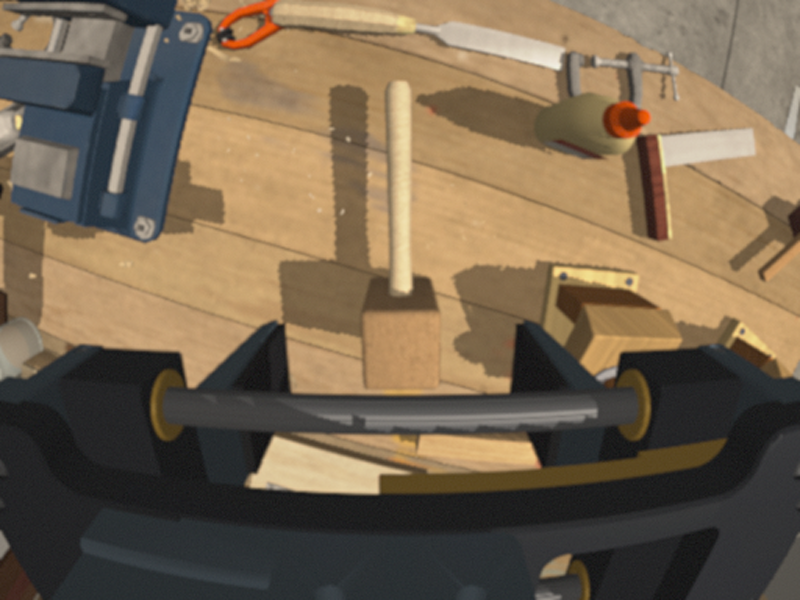

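```bash
cat >> fit.py <<'E'
def fish(g,P):
    p=P@g['view'][:3,:3].T+g['view'][:3,3]; rr=np.hypot(p[:,0],p[:,1]); th=np.arctan2(rr,p[:,2])
    return np.c_[g['fx']*th*p[:,0]/rr+g['cx'],g['fy']*th*p[:,1]/rr+g['cy']]
E
python3 - <<'E'
from fit import *
W=dict(np.load('pics/w1.npz'))
P=np.array([[-55,58,0],[-55,58,62],[-123,58,62],[-123,58,0],[123,0,31],[-55,0,31]],float)
I=np.array([(365,308),(437,307),(440,388),(363,388),(398.5,84),(401,292)])*.64
fm=lambda p,P:(P@M0.T)@Rz(p[2]).T+[p[0],p[1],58]
f=lambda p:((fish(W,fm(p,P))-I)*[[1,1]]*4+[[1,.3]]*2 if 0 else (fish(W,fm(p,P))-I)).ravel()
r=least_squares(f,[657,141,.29],x_scale=[100,100,1],loss='soft_l1');print(r.x,np.degrees(r.x[2]));print(r.fun.reshape(-1,2).round(1).tolist())
R=Rz(r.x[2]);g=R@(M0@np.array([-13,4,31.]))+[r.x[0],r.x[1],58];print(g)
plan(g-[0,0,18.8],Ro.from_euler('xyz',[180,0,16.7],degrees=True))
E
```

```text
[6.58943416e+02 1.44668149e+02 3.05591766e-01] 17.509118471526236
[[-3.5, 0.4], [3.3, 0.5], [0.2, 0.4], [-0.1, 0.9], [0.1, -2.7], [-0.2, -2.5]]
[655.8723025  111.19325942  62.        ]
tool-frame total shift [ 14.8   1.9 197.2] turn [-0.07  0.09  0.31] dist 197.7 0.3
```

```bash
python3 -m creep '[[0,14,1,50,0,0,0],[0,0,0,50,0,0,0],[0,0,0,45,0,0,0],[0,0,0,30,0,0,0],[0,0,0,22,0,0,0]]'; python3 -m creep '[[0,0,0,0,0,0,0],[0.5,0,0,0,0,0,0],[0.8,0,0,0,0,0,0],[0.9,0,0,0,0,0,0],[1,0,0,0,0,0,0]]' 60;  python3 -m creep '[[1,0,0,0,0,0,0],[1,0,0,0,0,0,0],[1,0,0,0,0,0,0]]' 60
python3 - <<'E'
from fit import *
g=snap('wrist','w2')
i=cv2.imread('pics/w2.png');cv2.imwrite('pics/w2b.png',cv2.resize(i,(800,600),interpolation=cv2.INTER_CUBIC))
E
```

```text
time_s: 3.95
ee_pos: [654.2, 113.2, 43.2]
ee_rot: [-179.9, 0.1, 17.1]
force: [0.0, 0.2, -0.4]
gripper_width: 90.6
time_s: 4.58
ee_pos: [656.1, 111.1, 44.5]
ee_rot: [-180.0, -0.0, 17.0]
force: [-0.1, 0.1, -0.1]
gripper_width: 54.0
time_s: 4.95
ee_pos: [656.0, 111.1, 43.9]
ee_rot: [-180.0, 0.0, 17.0]
force: [0.2, -0.4, 0.3]
gripper_width: 24.3
```

View pics/w2b.png

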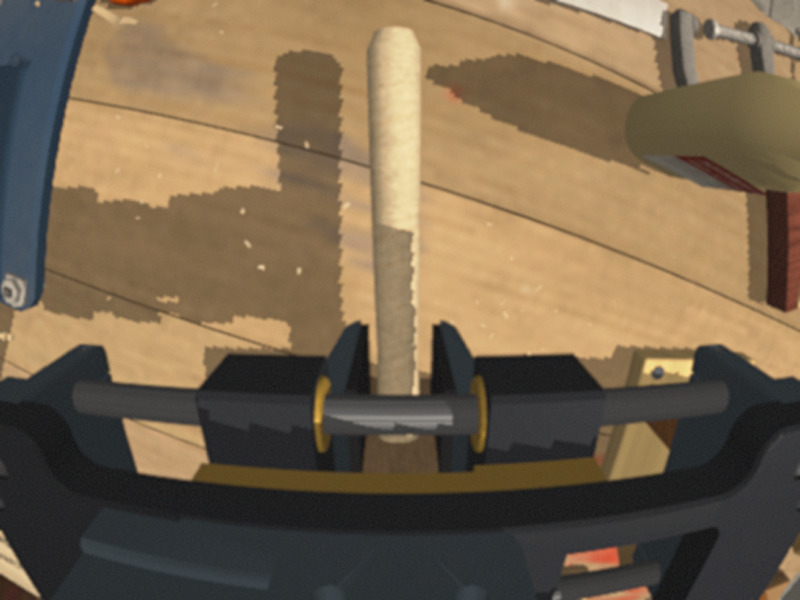

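```bash
python3 -m creep '[[1,0,0,0,0,0,0],[1,0,0,-10,0,0,0],[1,0,0,-50,0,0,0],[1,0,0,-60,0,0,0],[1,0,0,-60,0,0,0]]' 60; python3 -m creep '[[1,0,0,-60,0,0,0],[1,0,0,-20,0,0,0]]'; python3 - <<'E'
from fit import *
b=np.radians(13)
c,s=np.cos(np.pi/6),.5
u=Rz(b)@[c,0,s];a=Rz(b)@[-s,0,c];y=np.cross(-a,u)
R=Ro.from_matrix(np.c_[u,y,-a]);print(R.as_euler('xyz',degrees=True))
P=np.array([574.5,-115.,143.2])
for h in (100,70,0): print(h,(P+78*u+(44+h)*a).round(1))
plan(P+78*u+(44+100)*a,R)
T=snap('top','t3');S=snap('scene','s3')
E
```

```text
time_s: 5.62
ee_pos: [655.8, 111.0, 226.6]
ee_rot: [180.0, -0.1, 17.0]
force: [1.1, 0.5, -0.1]
gripper_width: 0.4
time_s: 5.88
ee_pos: [657.2, 111.3, 310.2]
ee_rot: [179.9, -0.5, 17.0]
force: [-0.1, 0.8, -0.1]
gripper_width: 0.6
[180. -30.  13.]
100 [ 570.2 -116.   306.9]
70 [ 584.8 -112.6  280.9]
0 [ 618.9 -104.8  220.3]
tool-frame total shift [-149.7  191.9    2.2] turn [-0.99 29.44  3.93] dist 243.4 29.7
```

View pics/s3.png

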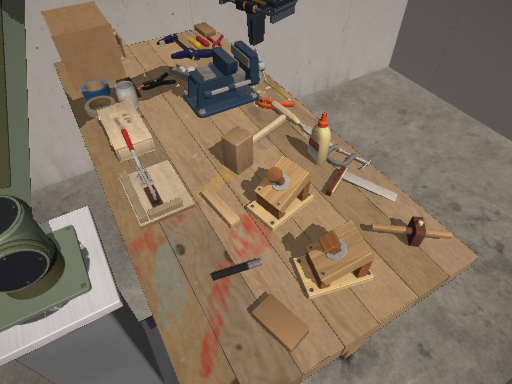

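```bash
python3 - <<'E'
from fit import *
def crop(n,x0,y0,w,h,s,o):
    i=cv2.imread(f'pics/{n}.png')[y0:y0+h,x0:x0+w]; cv2.imwrite(f'pics/{o}.png',cv2.resize(i,None,fx=s,fy=s,interpolation=cv2.INTER_CUBIC))
crop('s3',215,100,110,80,6,'c3'); 
g=snap('wrist','w3'); i=cv2.imread('pics/w3.png');cv2.imwrite('pics/w3b.png',cv2.resize(i,(800,600),interpolation=cv2.INTER_CUBIC))
E
```

```text
(no output)
```

View pics/c3.png

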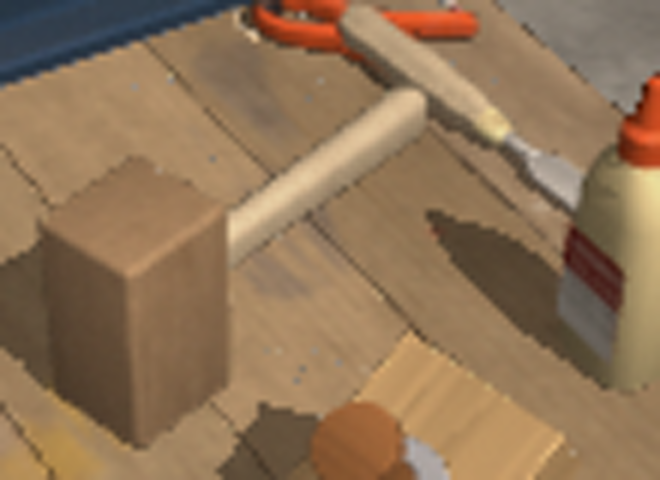

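View pics/w3b.png

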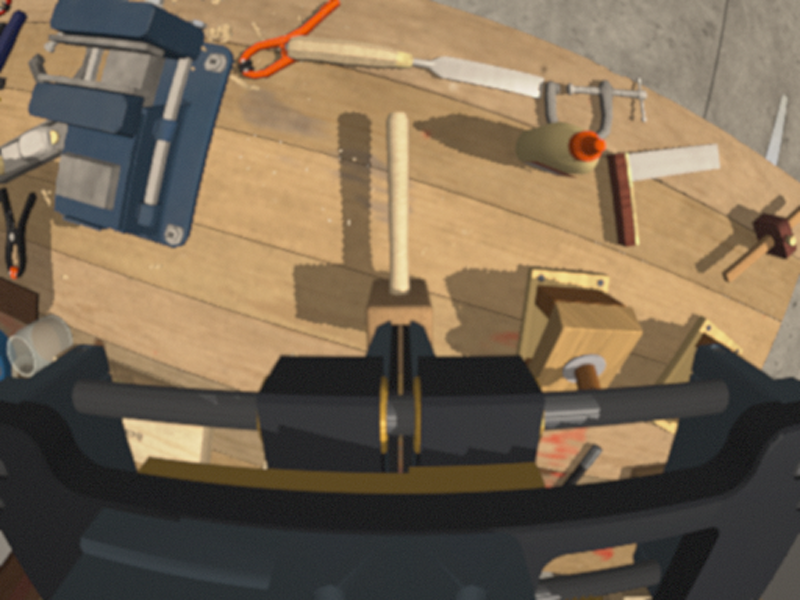

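```bash
python3 -m creep '[[0,0,0,0,0,0,0],[0,6,0,30,0,0,0],[0,0,0,60,0,0,0],[0,0,0,60,0,0,0]]'; python3 - <<'E'
from fit import *
s=state();print(s['ee_pos'],s['ee_rot'],s['gripper_width'])
plan([661,112,37],Ro.from_euler('xyz',[180,0,17],degrees=True))
E
```

```text
time_s: 6.52
ee_pos: [660.6, 112.7, 150.7]
ee_rot: [-180.0, 0.1, 17.0]
force: [0.1, -0.2, -0.5]
gripper_width: 37.5
[660.63913887 112.65689834 150.72964883] [-1.79981678e+02  1.16535060e-01  1.70030638e+01] 37.47389333446365
tool-frame total shift [  0.4   0.8 113.7] turn [-0.02  0.12  0.  ] dist 113.7 0.1
```

```bash
python3 -m creep '[[0,0,0,30,0,0,0],[0,0,0,0,0,0,0],[0,0,0,0,0,0,0],[0,0,0,0,0,0,0]]'
```

```text
time_s: 7.02
ee_pos: [662.9, 113.0, 126.0]
ee_rot: [180.0, -0.2, 17.0]
force: [0.4, -0.4, -0.8]
gripper_width: 77.4
```

```bash
python3 -m creep '[[0,-1,1,50,0,0,0],[0,0,0,39,0,0,0],[0.5,0,0,0,0,0,0],[1,0,0,0,0,0,0],[1,0,0,0,0,0,0]]' 60;  python3 -m creep '[[1,0,0,0,0,0,0],[1,0,0,0,0,0,0],[1,0,0,0,0,0,0],[1,0,0,0,0,0,0],[1,0,0,0,0,0,0]]' 60
```

```text
time_s: 7.65
ee_pos: [662.9, 111.9, 37.7]
ee_rot: [180.0, -0.3, 17.0]
force: [0.4, 0.4, -0.4]
gripper_width: 64.0
time_s: 8.28
ee_pos: [661.0, 111.6, 34.9]
ee_rot: [-180.0, 0.0, 17.0]
force: [0.0, 0.3, 0.1]
gripper_width: 14.0
```

```bash
python3 - <<'E'
from fit import *
T=snap('top','t4');S=snap('scene','s4');g=snap('wrist','w4');print(state()['gripper_width'])
i=cv2.imread('pics/s4.png')[60:210,190:390];cv2.imwrite('pics/s4b.png',cv2.resize(i,None,fx=4,fy=4,interpolation=cv2.INTER_CUBIC))
i=cv2.imread('pics/w4.png');cv2.imwrite('pics/w4b.png',cv2.resize(i,(800,600),interpolation=cv2.INTER_CUBIC))
E
```

```text
2.3069611078874925
```

View pics/s4b.png

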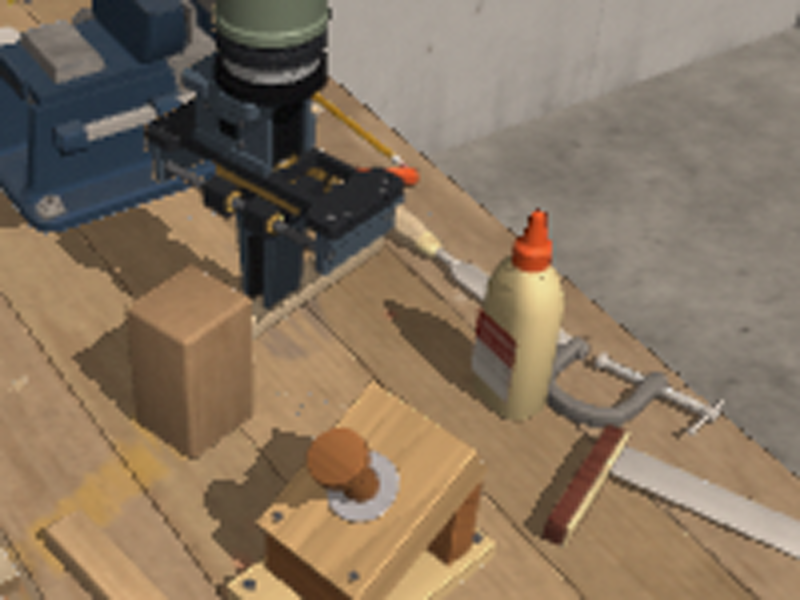

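View pics/w4b.png

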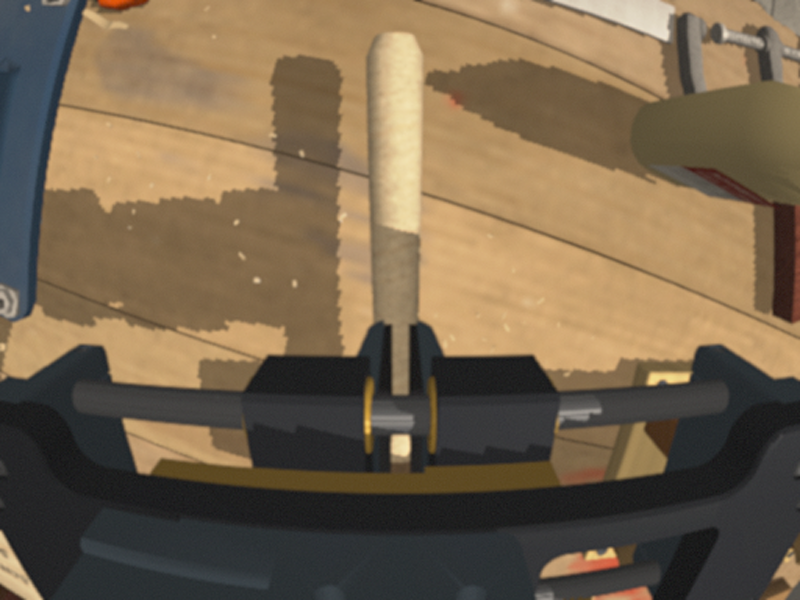

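```bash
python3 - <<'E'
from fit import *
S=dict(np.load('pics/s4.npz'));T=dict(np.load('pics/t4.npz'));W=dict(np.load('pics/w4.npz'))
for z in (35,58,75,95): 
  p=np.array([[661,111.6,z]]);print(z,proj(S,p),proj(T,p),fish(W,p))
S0=dict(np.load('pics/scene0.npz'));print(np.abs(S0['view']-S['view']).max())
i=cv2.imread('pics/t4.png')[90:220,120:280];cv2.imwrite('pics/t4b.png',cv2.resize(i,None,fx=5,fy=5,interpolation=cv2.INTER_CUBIC))
print(np.linalg.inv(W['view'])[:3,3])
E
```

```text
35 [[257.49301231 143.29328286]] [[175.04468916 154.06435036]] [[255.56602393 211.782451  ]]
58 [[257.48352642 137.4201595 ]] [[173.53206542 152.0829721 ]] [[255.53341089 223.55278954]]
75 [[257.47631753 132.95682202]] [[172.37822024 150.57155607]] [[255.50471156 233.9973722 ]]
95 [[257.46761224 127.56700146]] [[170.97987217 148.73986694]] [[255.46451664 248.76658812]]
0.0
[734.08773385 133.71795397 243.07607556]
```

View pics/t4b.png

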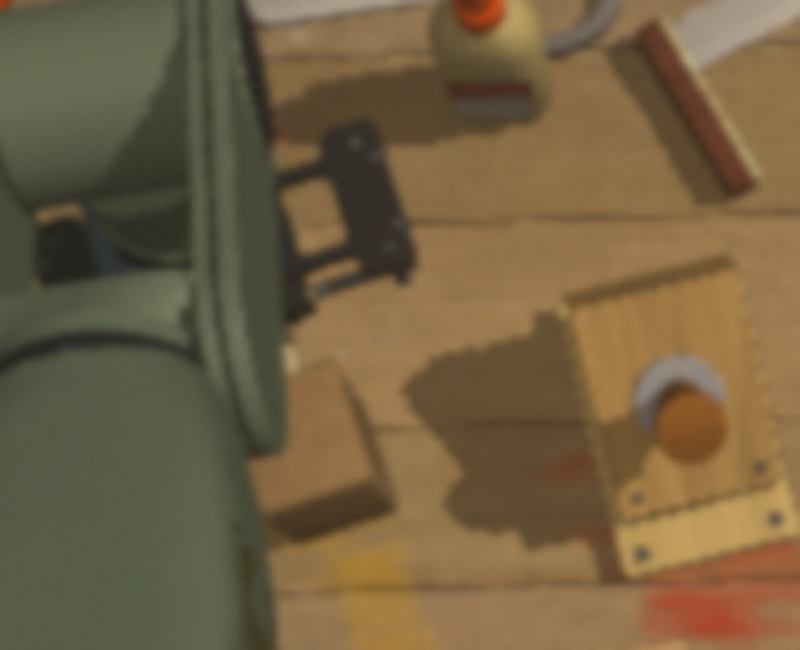

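```bash
python3 - <<'E'
from fit import *
S=dict(np.load('pics/s4.npz'));W=dict(np.load('pics/w4.npz'))
R=Rz(np.radians(17));fm=lambda P:(np.array(P,float)@M0.T)@R.T+[658,143,58]
E=[]
def box(x,y,z):
    c=[[a,b,d] for a in x for b in y for d in z]
    for i in range(8):
        for j in range(i+1,8):
            if sum(c[i][k]!=c[j][k] for k in range(3))==1:E.append((c[i],c[j]))
box((-123,-55),(-58,58),(0,62));box((-55,123),(-16,16),(20,42))
Rt=R@np.diag([1,-1,-1.])
def fing(P): return (np.array(P,float)@Rt.T)+[661,111.6,35]
F=[]
E2=E;E=[];box((-16,16),(0,14),(-60,0));box((-16,16),(-14,0),(-60,0));F=E;E=E2
def draw(n,g,f,crop,s):
    i=cv2.imread(f'pics/{n}.png');x0,y0,w,h=crop;i=cv2.resize(i[y0:y0+h,x0:x0+w],None,fx=s,fy=s,interpolation=cv2.INTER_CUBIC)
    for L,tr,col in((E,fm,(0,255,0)),(F,fing,(255,0,255))):
        for a,b in L:
            t=np.linspace(0,1,12)[:,None];q=(f(g,tr(np.array(a)*(1-t)+np.array(b)*t))-[x0,y0])*s
            cv2.polylines(i,[q.astype(int)],False,col,1)
    cv2.imwrite(f'pics/{n}_o.png',i)
draw('s4',S,proj,(215,80,120,110),6);draw('w4',W,fish,(130,0,250,300),2)
E
```

```text
(no output)
```

View pics/s4_o.png

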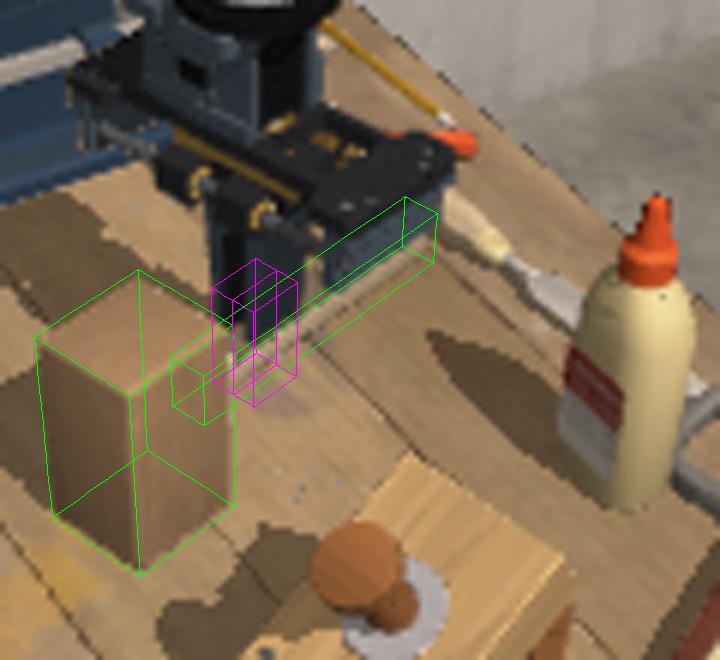

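View pics/w4_o.png

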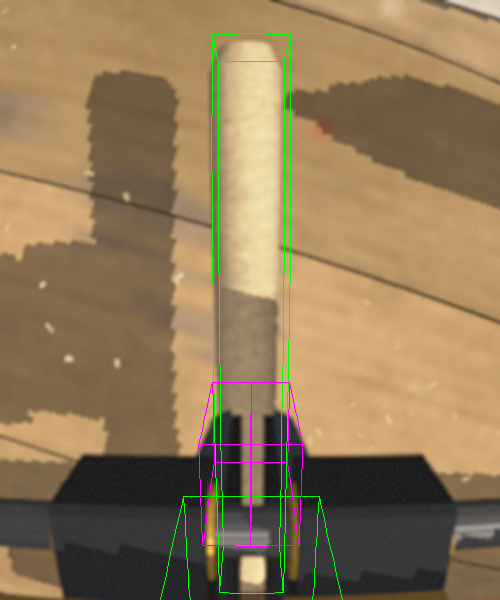

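```bash
python3 - <<'E'
from fit import *
W=dict(np.load('pics/w3.npz'))
R=Rz(np.radians(17));fm=lambda P:(np.array(P,float)@M0.T)@R.T+[657.5,141.5,58]
B=Rz(np.radians(13));fb=lambda P:np.array(P,float)@B.T+[601.5,-108.8,0]
c,s=np.cos(np.pi/6),.5
face=lambda u,v,n=0:[u*c-n*s,v,95+u*s+n*c]
P=np.r_[fm([[123,0,31],[-55,0,31]]),fb([[80,50,18],[80,-50,18],face(60,45),face(60,-45)]),[[794.7,-15.3,169.2]]]
I=np.array([(398,112),(400,290),(533,268),(608,273),(555,312),(641,333),(600,146)])*.64
print((fish(W,P)-I).round(1).tolist())
def f(p):
    g=dict(W);V=W['view'].copy();dR=Ro.from_rotvec(p[3:]).as_matrix() ;V[:3,3]=V[:3,3]-V[:3,:3]@p[:3];V[:3]=dR@V[:3];g['view']=V
    return np.r_[(fish(g,P)-I).ravel()]
r=least_squares(lambda p:f(np.r_[p,0,0,0]),[0,0,0]);print(r.x,r.fun.reshape(-1,2).round(1).tolist())
r=least_squares(lambda p:np.r_[f(p),p[3:]*30],np.zeros(6));print(r.x[:3],np.degrees(r.x[3:]),r.fun[:14].reshape(-1,2).round(1).tolist())
E
```

```text
[[2.2, 0.7], [0.9, 0.2], [-0.7, 2.2], [1.2, 3.3], [5.3, 9.0], [2.0, -1.8], [2.5, 5.2]]
[-2.95857627 -3.64953672  3.42775809] [[0.5, -1.5], [-0.8, -2.7], [-2.5, -0.3], [-0.6, 0.8], [3.1, 5.8], [-0.0, -4.8], [-0.4, 2.0]]
[ -5.03704005 -13.46873324   6.57523885] [-0.63490976  1.0894135   0.23927999] [[0.6, -0.9], [-0.6, -2.8], [-1.8, 0.1], [0.5, 1.4], [2.8, 5.6], [0.4, -4.6], [-2.0, 1.0]]
```

```bash
python3 - <<'E'
from fit import *
S=dict(np.load('pics/s4.npz'));T=dict(np.load('pics/t4.npz'))
R=Rz(np.radians(17));Rt=R@np.diag([1,-1,-1.])
E=[]
def box(x,y,z):
    c=[[a,b,d] for a in x for b in y for d in z]
    for i in range(8):
        for j in range(i+1,8):
            if sum(c[i][k]!=c[j][k] for k in range(3))==1:E.append((c[i],c[j]))
box((-38,38),(-89,89),(-110,-79));box((-11,11),(-14,14),(-79,0))
def draw(n,g,f,crop,s,col=(255,0,255)):
    i=cv2.imread(f'pics/{n}.png');x0,y0,w,h=crop;i=cv2.resize(i[y0:y0+h,x0:x0+w],None,fx=s,fy=s,interpolation=cv2.INTER_CUBIC)
    for a,b in E:
            q=(f(g,np.array([a,b])@Rt.T+[661,111.6,35])-[x0,y0])*s
            cv2.polylines(i,[q.astype(int)],False,col,1)
    cv2.imwrite(f'pics/{n}_p.png',i)
draw('s4',S,proj,(205,50,130,110),6);draw('t4',T,proj,(120,90,110,90),6)
E
```

```text
(no output)
```

View pics/s4_p.png

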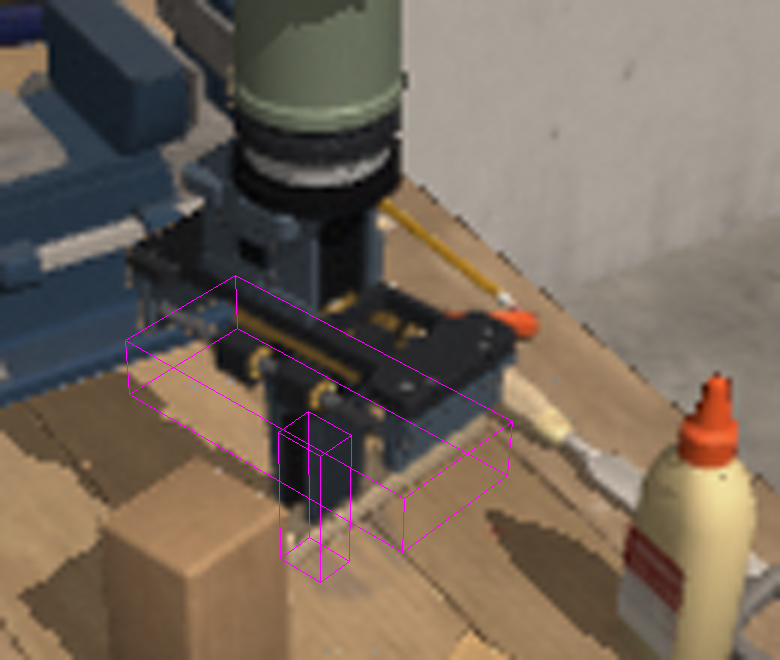

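View pics/t4_p.png

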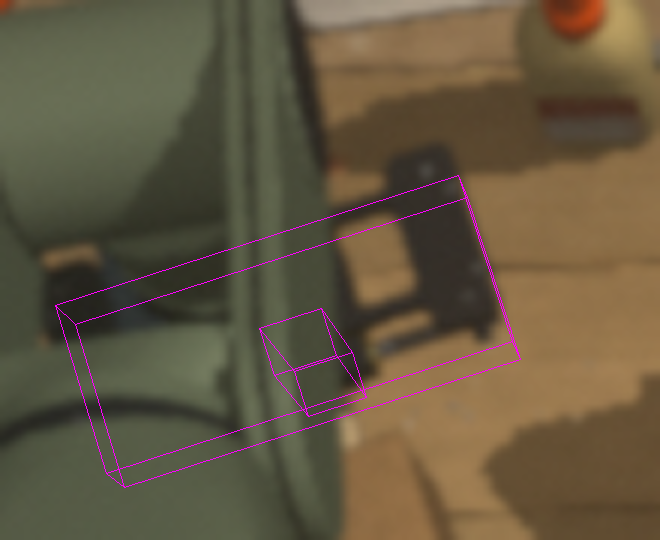

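```bash
python3 - <<'E'
from fit import *
s=state();print({k:np.round(v,2) for k,v in s.items()})
E
python3 -m creep '[[0,0,0,-30,0,0,0],[0,0,0,-20,0,0,0],[0,0,0,0,0,0,0]]'
python3 - <<'E'
from fit import *
s=state();print({k:np.round(v,2) for k,v in s.items()})
snap('scene','s5');snap('wrist','w5')
i=cv2.imread('pics/s5.png')[30:150,200:330];cv2.imwrite('pics/s5b.png',cv2.resize(i,None,fx=5,fy=5,interpolation=cv2.INTER_CUBIC))
E
```

```text
{'time_s': np.float64(8.43), 'qpos': array([8.600e+00, 3.283e+01, 8.695e+01, 2.000e-02, 6.022e+01, 8.159e+01]), 'qvel': array([-0.08, -0.03,  0.02, -0.07,  0.03, -0.01]), 'effort': array([-1.700e-01, -5.172e+01, -2.081e+01, -2.000e-02, -8.000e-02,
        0.000e+00]), 'ee_pos': array([661.03, 111.68,  34.93]), 'ee_rot': array([-179.99,   -0.  ,   17.  ]), 'force': array([ 0.15, -0.34,  0.25]), 'torque': array([ 0.04,  0.14, -0.01]), 'gripper_width': np.float64(2.31)}
time_s: 8.8
ee_pos: [662.3, 111.8, 86.7]
ee_rot: [180.0, -0.2, 17.0]
force: [0.0, -0.5, 0.3]
gripper_width: 29.6
{'time_s': np.float64(8.8), 'qpos': array([ 8.6 , 30.29, 83.44,  0.  , 66.04, 81.59]), 'qvel': array([-0.03,  1.46,  2.61,  0.05, -0.43,  0.03]), 'effort': array([ 1.000e-02, -5.197e+01, -2.274e+01,  4.000e-02,  0.000e+00,
       -0.000e+00]), 'ee_pos': array([662.3 , 111.78,  86.72]), 'ee_rot': array([179.97,  -0.22,  17.  ]), 'force': array([ 0.04, -0.49,  0.26]), 'torque': array([-0.06,  0.16, -0.01]), 'gripper_width': np.float64(29.59)}
```

View pics/s5b.png

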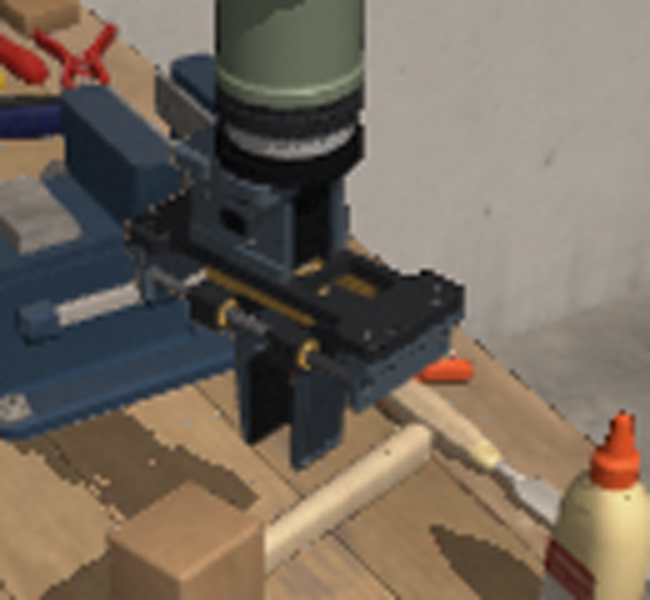

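View pics/w5.png

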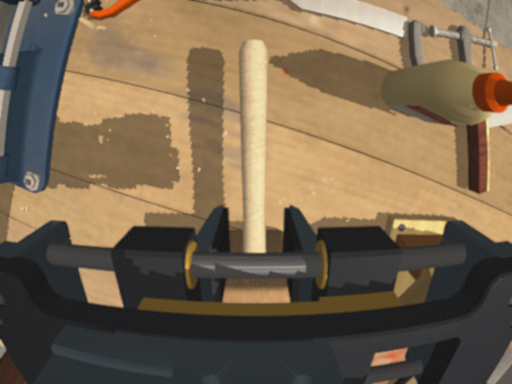

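```bash
python3 - <<'E'
from fit import *
for n,t in(('wrist0',[241,521.6,175.3]),('w1',[642,107.5,239.6]),('w2',[656,111.1,43.9]),('w3',[657.2,111.3,310.2]),('w4',[661,111.7,34.9]),('w5',[662.3,111.8,86.7])):
    W=dict(np.load(f'pics/{n}.npz')); c=np.linalg.inv(W['view'])[:3,3]; print(n,c.round(1),(c-t).round(1))
E
```

```text
wrist0 [173.2 553.5 383.4] [-67.8  31.9 208.1]
w1 [715.7 129.5 447.6] [ 73.7  22.  208. ]
w2 [729.  133.1 252. ] [ 73.   22.  208.1]
w3 [728.5 133.1 517. ] [ 71.3  21.8 206.8]
w4 [734.1 133.7 243.1] [ 73.1  22.  208.2]
w5 [734.1 133.7 293.5] [ 71.8  21.9 206.8]
```

```bash
python3 - <<'E'
from fit import *
for n in('w4','w5'):
    i=cv2.imread(f'pics/{n}.png')[0:150,160:512];cv2.imwrite(f'pics/{n}z.png',cv2.resize(i,(800,341),interpolation=cv2.INTER_CUBIC))
for n in('w3','w4','w5'):
  W=dict(np.load(f'pics/{n}.npz'))
  P=np.array([[794.7,-15.3,169.2],[782,147,67]])
  for dz in(0,40):
    V=W['view'].copy();V[:3,3]-=V[:3,:3]@[0,0,dz];g=dict(W);g['view']=V;print(n,dz,fish(g,P).round(1).tolist())
E
```

```text
w3 0 [[386.5, 98.6], [257.0, 73.2]]
w3 40 [[374.4, 99.2], [256.9, 76.1]]
w4 0 [[599.4, 115.7], [258.1, 25.4]]
w4 40 [[543.5, 108.2], [257.7, 40.0]]
w5 0 [[530.7, 107.1], [257.4, 43.2]]
w5 40 [[489.0, 103.8], [257.2, 52.7]]
```

View pics/w5z.png

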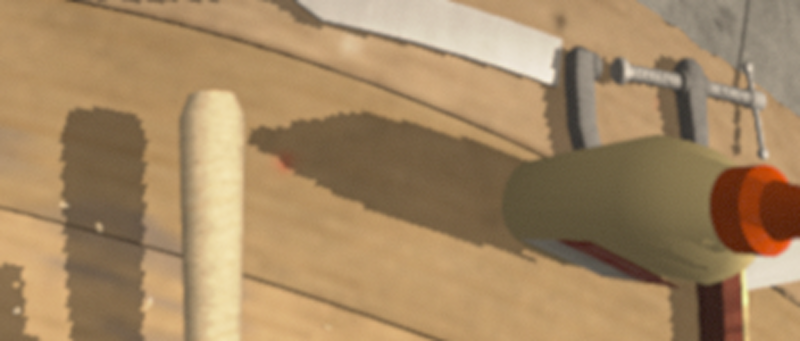

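View pics/w3.png

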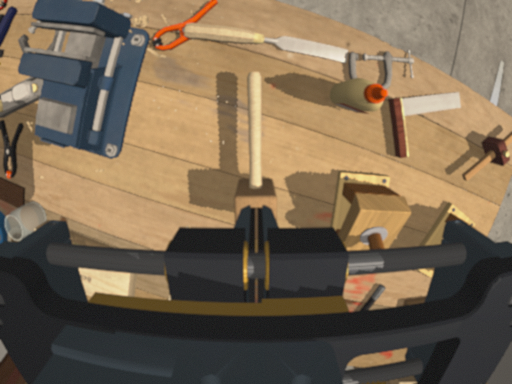

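```bash
python3 - <<'E'
from fit import *
S=dict(np.load('pics/s5.npz'));Rt=Rz(np.radians(17))@np.diag([1,-1,-1.])
for d in(0,35,40,45,50):
    print(d,proj(S,np.array([[-16,-15,-d],[-16,28.5,-d],[16,28.5,-d]])@Rt.T+[662.3,111.8,86.7]).round(1).tolist())
W=dict(np.load('pics/w5.npz'))
for d in(0,35,40,45,50):
    print(d,fish(W,np.array([[16,-15,-d],[16,15,-d],[-16,-15,-d]])@Rt.T+[662.3,111.8,86.7]).round(1).tolist())
E
```

```text
0 [[250.4, 130.0], [261.3, 136.3], [268.6, 131.2]]
35 [[250.2, 120.3], [261.4, 126.6], [268.9, 121.5]]
40 [[250.2, 118.9], [261.4, 125.2], [268.9, 120.1]]
45 [[250.2, 117.4], [261.4, 123.8], [269.0, 118.7]]
50 [[250.1, 116.0], [261.4, 122.3], [269.0, 117.2]]
0 [[234.9, 190.2], [276.3, 190.2], [235.9, 230.7]]
35 [[231.1, 205.9], [280.1, 205.9], [232.5, 252.3]]
40 [[230.4, 208.6], [280.8, 208.6], [232.0, 255.9]]
45 [[229.7, 211.5], [281.5, 211.5], [231.4, 259.7]]
50 [[229.0, 214.5], [282.2, 214.5], [230.8, 263.7]]
```

```bash
python3 - <<'E'
from fit import *
i=cv2.imread('pics/w5.png')[180:310,180:330];cv2.imwrite('pics/w5c.png',cv2.resize(i,None,fx=4.5,fy=4.5,interpolation=cv2.INTER_CUBIC))
i=cv2.imread('pics/s5.png')[80:140,235:285];cv2.imwrite('pics/s5c.png',cv2.resize(i,None,fx=10,fy=10,interpolation=cv2.INTER_CUBIC))
E
```

```text
(no output)
```

View pics/w5c.png

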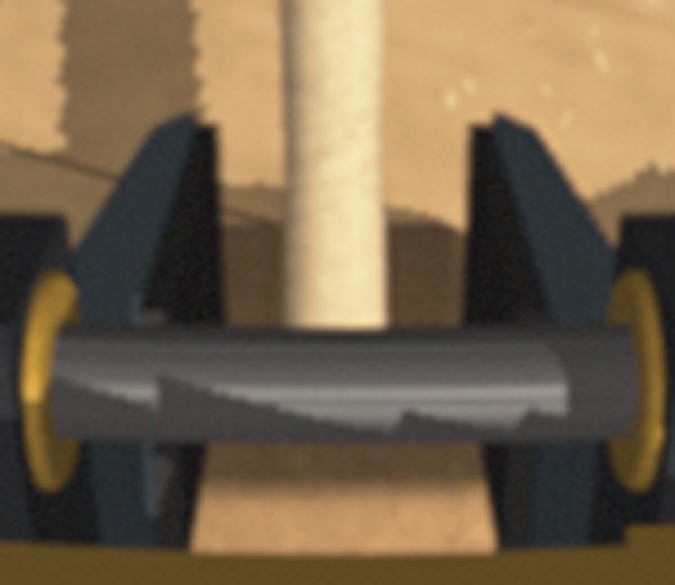

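View pics/s5c.png

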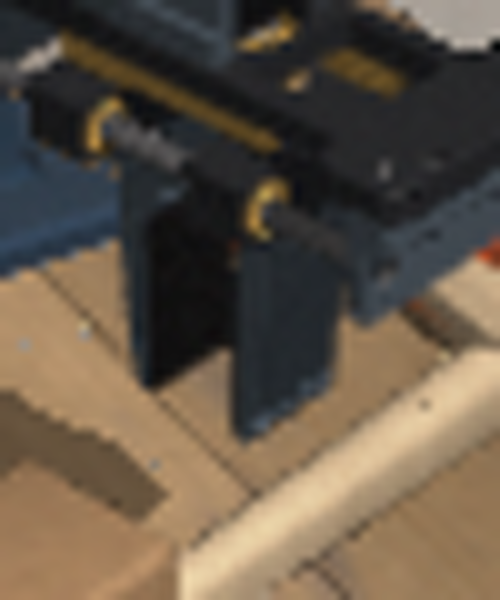

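```bash
python3 -m creep '[[0,0,0,0,0,0,0],[0,0,0,0,0,0,0],[0,0,0,15,0,0,0],[0,0,0,40,0,0,0],[0,0,-1,30,0,0,0]]'; python3 -m creep '[[0.6,0,0,0,0,0,0],[1,0,0,0,0,0,0],[1,0,0,0,0,0,0],[1,0,0,0,0,0,0],[1,0,0,0,0,0,0]]' 60;  python3 -m creep '[[1,0,0,0,0,0,0],[1,0,0,0,0,0,0],[1,0,0,0,0,0,0],[1,0,0,0,0,0,0]]' 60
```

```text
time_s: 9.52
ee_pos: [659.5, 112.3, -2.8]
ee_rot: [-180.0, 0.1, 17.0]
force: [0.2, -0.5, 0.6]
gripper_width: 87.2
time_s: 10.15
ee_pos: [661.1, 112.6, 0.7]
ee_rot: [180.0, -0.1, 17.0]
force: [-0.4, 0.3, -0.4]
gripper_width: 43.0
time_s: 10.65
ee_pos: [660.7, 112.6, -0.0]
ee_rot: [-180.0, 0.0, 17.0]
force: [-0.6, 0.2, 0.8]
gripper_width: 20.0
```

```bash
python3 -m creep '[[1,0,0,0,0,0,0],[1,0,0,-10,0,0,0],[1,0,0,-40,0,0,0],[1,0,0,-60,0,0,0],[1,0,0,-60,0,0,0]]' 60; python3 -m creep '[[1,0,0,-60,0,0,0],[1,0,0,-60,0,0,0],[1,0,0,0,0,0,0]]'
python3 - <<'E'
from fit import *
snap('scene','s6');snap('wrist','w6');snap('top','t6')
i=cv2.imread('pics/s6.png')[0:200,150:400];cv2.imwrite('pics/s6b.png',cv2.resize(i,None,fx=3,fy=3,interpolation=cv2.INTER_CUBIC))
E
```

```text
time_s: 11.28
ee_pos: [660.4, 112.4, 171.7]
ee_rot: [-180.0, 0.0, 17.0]
force: [1.5, -0.6, -1.0]
gripper_width: 20.2
time_s: 11.65
ee_pos: [663.0, 112.8, 296.9]
ee_rot: [179.9, -0.7, 17.0]
force: [0.2, -0.6, -2.8]
gripper_width: 20.3
```

View pics/s6b.png

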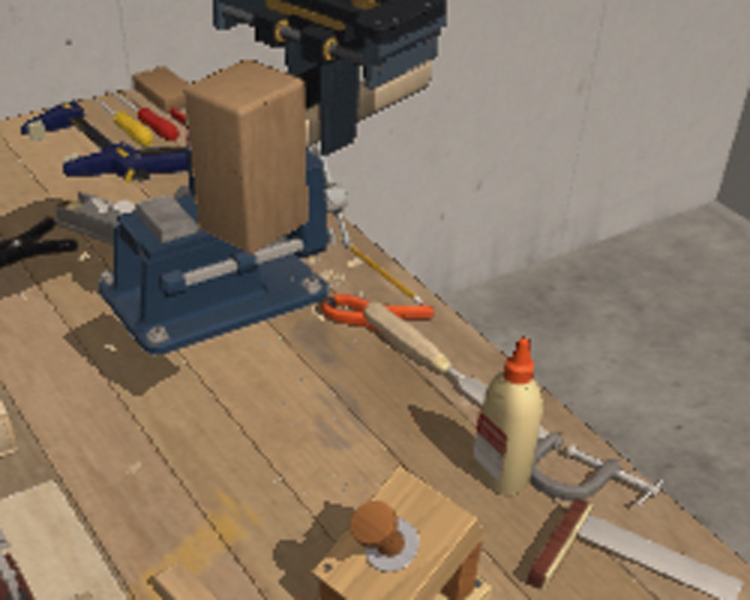

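View pics/w6.png

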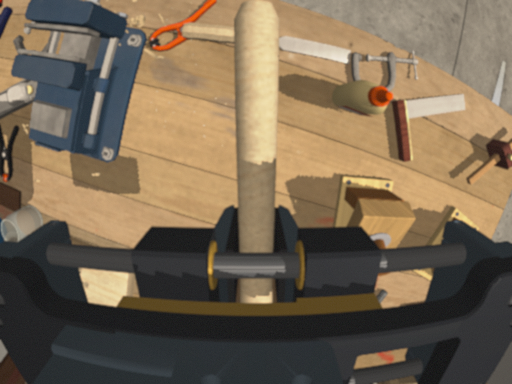

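```bash
python3 - <<'E'
from fit import *
i=cv2.imread('pics/s6.png')[10:90,205:260];cv2.imwrite('pics/s6c.png',cv2.resize(i,None,fx=7,fy=7,interpolation=cv2.INTER_CUBIC))
i=cv2.imread('pics/t6.png')[90:220,120:280];cv2.imwrite('pics/t6c.png',cv2.resize(i,None,fx=4,fy=4,interpolation=cv2.INTER_CUBIC))
s=state();print(s['ee_pos'],s['ee_rot'],s['time_s'])
E
```

```text
[659.82800518 112.345367   288.1769782 ] [-179.9730999     0.18344968   17.00120507] 11.8
```

View pics/s6c.png

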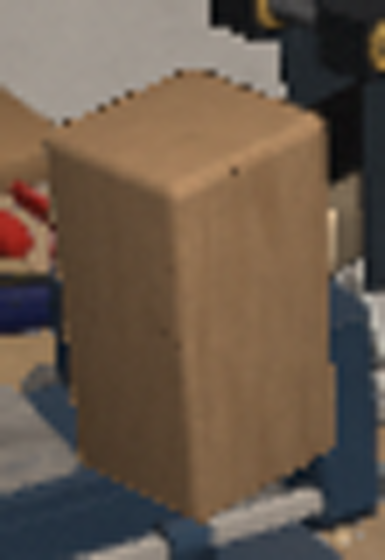

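View pics/t6c.png

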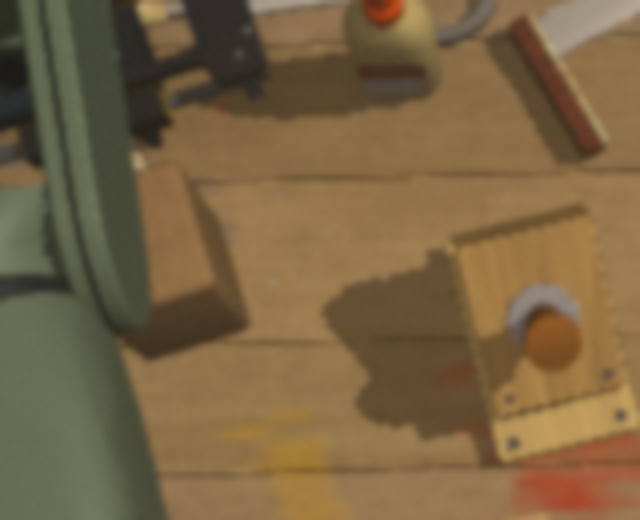

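```bash
python3 - <<'E'
from fit import *
T=dict(np.load('pics/t6.npz'));S=dict(np.load('pics/s6.npz'))
sB=np.array([[-123,58,62],[-123,-58,62],[-123,58,0],[-123,-58,0],[-55,58,62],[-55,-58,62],[-55,58,0]],float)
sI=np.array([(176,190),(200,520),(47,140),(80,460),(327,120),(335,445),(195,72)])/7+[205,10]
tB=np.array([[-123,58,62],[-123,-58,62],[-55,58,62],[-123,-58,0]],float)
tI=np.array([(213,293),(246,325),(180,167),(150,357)])/4+[120,90]
# tool: x=body x, y=body z, z=-body y
B2T=np.array([[1,0,0],[0,0,1],[0,-1,0.]])
def tr(p,B): # p: offset in tool (x,y,z of body origin-ish), rotvec
    q=B-[0,0,31]; q=q@B2T.T
    q=Ro.from_rotvec([p[4],p[3],p[5]]).apply(q)+p[:3]
    return q@(Rz(np.radians(17))@np.diag([1,-1,-1.])).T+[660,112.4,291]
f=lambda p:np.r_[(proj(S,tr(p,sB))-sI).ravel(),(proj(T,tr(p,tB))-tI).ravel()]
r=least_squares(f,[5,0,-58,0,0,0],x_scale=[10,10,10,.1,.1,.1],loss='soft_l1')
J=r.jac;print(r.x[:3],'pitch,roll,yaw',np.degrees(r.x[3:]),np.sqrt((r.fun**2).mean()));print(r.fun.reshape(-1,2).round(1).tolist())
print(tr(r.x,np.array([[-89,-58,31.]])))
E
```

```text
[  6.33592662   6.0280813  -67.37672828] pitch,roll,yaw [2.9096953  0.17168819 2.65513283] 1.4812050808909014
[[-1.9, 1.2], [-0.4, 2.6], [-2.6, -1.0], [-0.6, 1.2], [0.1, -0.5], [1.2, 1.2], [-0.3, -2.1], [0.6, -1.1], [1.1, -0.1], [-0.2, -3.0], [-2.6, -0.4]]
[[584.4921409   87.43812982 295.94173808]]
```

```bash
cat > strike.py <<'E'
from fit import *
b=np.radians(13);c,s=np.cos(np.pi/6),.5
u=Rz(b)@[c,0,s];a=Rz(b)@[-s,0,c];yy=np.cross(-a,u)
RS=Ro.from_matrix(np.c_[u,yy,-a])
P=np.array([574.5,-115.,143.2])
E
python3 - <<'E'
from strike import *
s0=state();print(s0['ee_pos'],s0['ee_rot'])
R0=Ro.from_euler('xyz',[180,0,17],degrees=True)
plan(P+83.5*u+90*a,RS,p0=[660.3,112.5,290],R0=R0)
E
```

```text
[659.82800518 112.345367   288.1769782 ] [-179.9730999     0.18344968   17.00120507]
tool-frame total shift [-121.3  194.4   27.1] turn [-1.05 29.99  3.91] dist 230.7 30.3
```

```bash
python3 -m creep '[[1,-24,39,5,0,0,0],[1,-24,39,5,0,0,0],[1,-24,39,5,0,0,0],[1,-24,39,5,0,0,0],[1,-24,39,5,0,0,0]]'; python3 -m creep '[[1,0,0,0,-0.25,7.5,1],[1,0,0,0,-0.25,7.5,1],[1,0,0,0,-0.25,7.5,1],[1,0,0,0,-0.25,7.5,1],[1,0,0,0,0,0,0]]'; python3 -m creep '[[1,0,0,0,0,0,0],[1,0,0,0,0,0,0]]'
python3 - <<'E'
from strike import *
snap('scene','s7');snap('top','t7')
plan(P+83.5*u+90*a,RS)
i=cv2.imread('pics/s7.png')[60:220,220:370];cv2.imwrite('pics/s7b.png',cv2.resize(i,None,fx=3.7,fy=3.7,interpolation=cv2.INTER_CUBIC))
i=cv2.imread('pics/t7.png')[90:210,150:300];cv2.imwrite('pics/t7b.png',cv2.resize(i,None,fx=4.8,fy=4.8,interpolation=cv2.INTER_CUBIC))
E
```

```text
time_s: 12.42
ee_pos: [601.2, -110.1, 261.8]
ee_rot: [-179.8, 0.3, 17.0]
force: [0.4, 0.1, -2.3]
gripper_width: 20.0
time_s: 13.05
ee_pos: [598.1, -108.4, 260.0]
ee_rot: [-179.6, -29.5, 12.6]
force: [0.0, -0.2, -2.1]
gripper_width: 20.0
time_s: 13.3
ee_pos: [604.5, -109.0, 265.4]
ee_rot: [-180.0, -30.0, 13.0]
force: [-0.2, 0.2, -2.3]
gripper_width: 20.6
tool-frame total shift [-3.7 -0.7  0.5] turn [-0.04 -0.01 -0.03] dist 3.8 0.1
```

View pics/s7b.png

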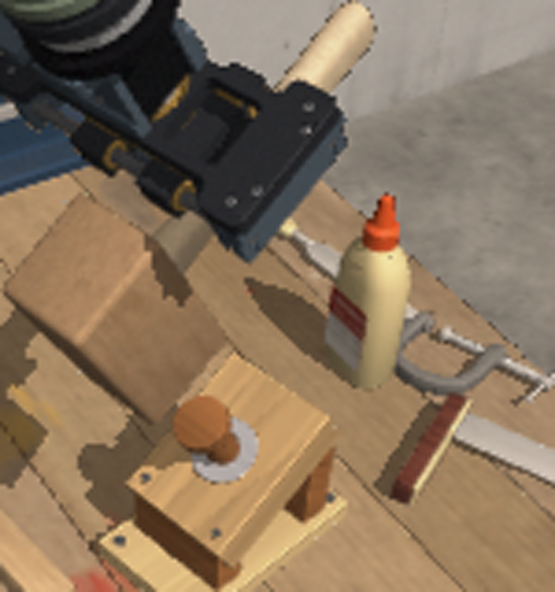

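View pics/t7b.png

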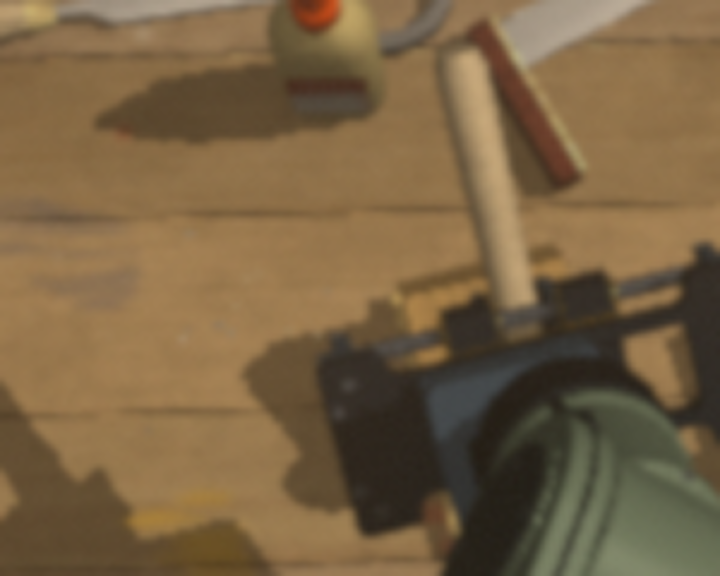

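```bash
cat >> strike.py <<'E'
B2T=np.array([[1,0,0],[0,0,1],[0,-1,0.]])
def boxE(x,y,z):
    c=[[p,q,d] for p in x for q in y for d in z]
    return [(c[i],c[j]) for i in range(8) for j in range(i+1,8) if sum(c[i][k]!=c[j][k] for k in range(3))==1]
def overlay(n,crop,sc,off,out,pitch=0,pose=None):
    g=dict(np.load(f'pics/{n}.npz'));x0,y0,w,h=crop
    f=fish if n[0]=='w' else proj
    i=cv2.resize(cv2.imread(f'pics/{n}.png')[y0:y0+h,x0:x0+w],None,fx=sc,fy=sc,interpolation=cv2.INTER_CUBIC)
    st=state();p0=st['ee_pos'] if pose is None else pose[0];R=Ro.from_euler('xyz',st['ee_rot'] if pose is None else pose[1],degrees=True)
    pt=lambda B:R.apply(Ro.from_euler('y',pitch,degrees=True).apply((np.array(B,float)-[0,0,31])@B2T.T)+off)+p0
    for e in boxE((-123,-55),(-58,58),(0,62))+boxE((-55,123),(-16,16),(20,42)):
        cv2.polylines(i,[((f(g,pt(e))-[x0,y0])*sc).astype(int)],False,(0,255,0),1)
    bl=lambda q:np.array(q,float)@Rz(b).T+[601.7,-108.9,0]
    fc=lambda U,v,n:[U*c-n*s,v,95+U*s+n*c]
    q=[fc(60,45,0),fc(60,-45,0),fc(-60,-45,0),fc(-60,45,0),fc(60,45,0)]
    cv2.polylines(i,[((f(g,bl(q))-[x0,y0])*sc).astype(int)],False,(255,0,255),1)
    q=[fc(19*np.cos(t),19*np.sin(t),54) for t in np.linspace(0,6.3,30)]
    cv2.polylines(i,[((f(g,bl(q))-[x0,y0])*sc).astype(int)],False,(255,255,0),1)
    cv2.imwrite(f'pics/{out}.png',i)
E
python3 - <<'E'
from strike import *
overlay('s7',(220,60,160,160),4,[5.5,0,-58],'s7o')
E
```

```text
(no output)
```

View pics/s7o.png

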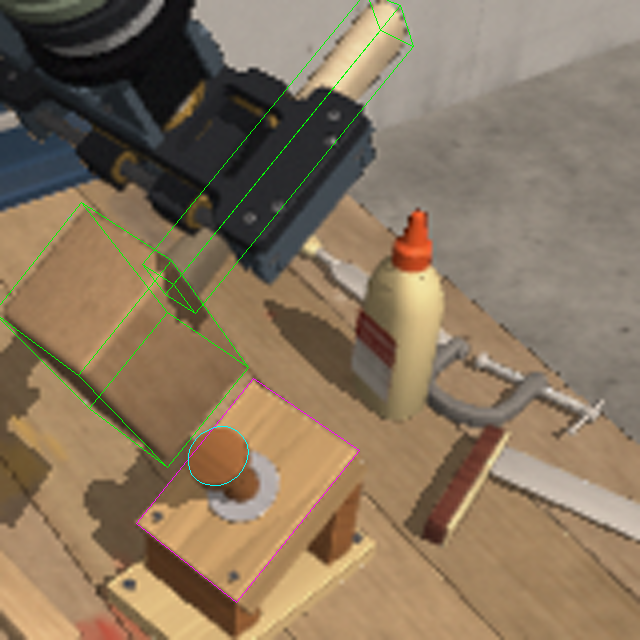

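```bash
python3 -m creep '[[1,-3.5,-0.5,40,0,0,0],[1,0,0,0,0,0,0],[1,0,0,62,0,0,0],[1,0,0,-60,0,0,0],[1,0,0,0,0,0,0]]'; python3 -m creep '[[1,0,0,0,0,0,0]]'
python3 - <<'E'
from strike import *
snap('scene','s8')
plan(P+83.5*u+48*a,RS)
overlay('s8',(220,60,160,160),4,[5.5,0,-58],'s8o')
E
```

```text
time_s: 14.02
ee_pos: [623.1, -105.8, 229.9]
ee_rot: [179.9, -30.3, 12.9]
force: [-0.1, -0.0, -1.6]
gripper_width: 20.0
time_s: 14.15
ee_pos: [620.7, -104.6, 228.2]
ee_rot: [-180.0, -30.1, 12.9]
force: [-0.9, -0.7, -3.2]
gripper_width: 20.3
tool-frame total shift [0.6 0.1 1.7] turn [-0.   -0.07 -0.07] dist 1.8 0.1
```

View pics/s8o.png

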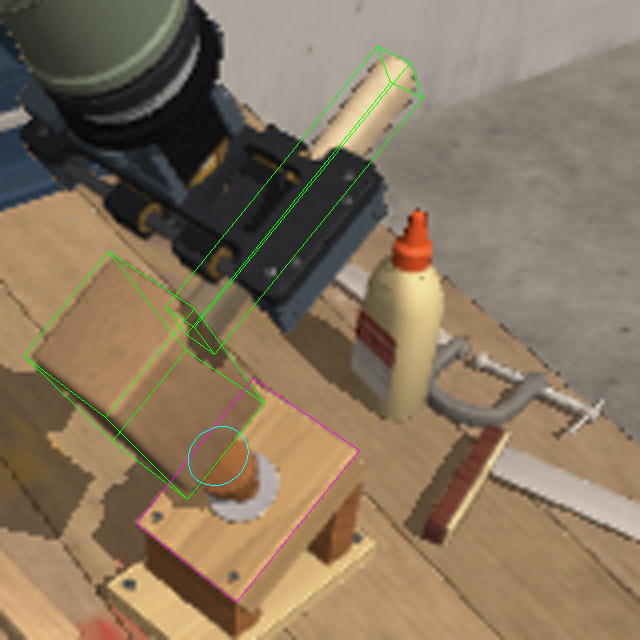

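```bash
python3 -m creep '[[1,0,0,60,0,0,0],[1,0,0,18,0,0,0],[1,0,0,-60,0,0,0],[1,0,0,-50,0,0,0],[1,0,0,0,0,0,0]]'; python3 -m creep '[[1,0,0,0,0,0,0]]'
python3 - <<'E'
from strike import *
snap('scene','s9')
plan(P+83.5*u+80*a,RS)
overlay('s9',(220,60,160,160),4,[5.5,0,-58],'s9o')
E
```

```text
time_s: 14.82
ee_pos: [605.6, -109.0, 260.2]
ee_rot: [179.7, -30.5, 13.0]
force: [0.1, 0.2, -3.0]
gripper_width: 20.0
time_s: 14.95
ee_pos: [604.0, -107.7, 254.0]
ee_rot: [-179.9, -30.0, 12.9]
force: [-0.1, -0.5, -2.9]
gripper_width: 20.0
tool-frame total shift [ 2.3  0.6 -0.1] turn [-0.11  0.12 -0.12] dist 2.4 0.2
```

View pics/s9o.png

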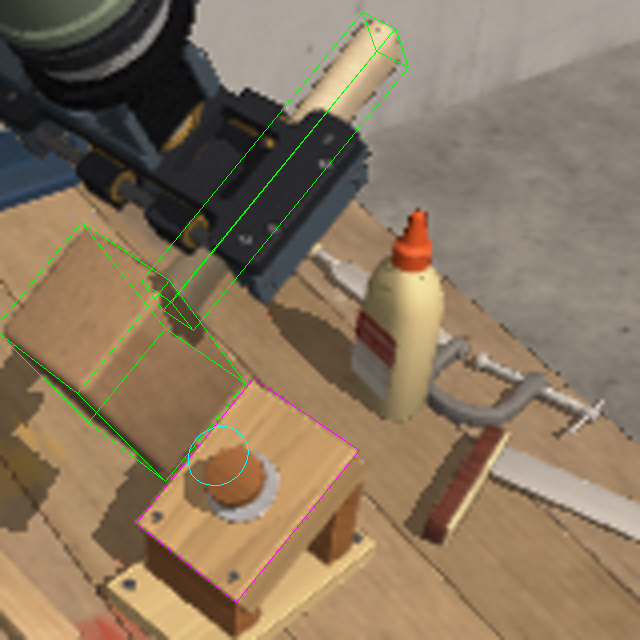

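```bash
python3 -m creep '[[1,0,0,40,0,0,0],[1,0,0,60,0,0,0],[1,0,0,20,0,0,0],[1,0,0,-50,0,0,0],[1,0,0,-60,0,0,0]]'; python3 -m creep '[[1,0,0,0,0,0,0],[1,0,0,0,0,0,0]]'
python3 - <<'E'
from strike import *
snap('scene','s10')
plan(P+83.5*u+70*a,RS)
overlay('s10',(220,60,160,160),4,[5.5,0,-58],'s10o')
i=cv2.imread('pics/s10.png')[155:205,245:305];cv2.imwrite('pics/s10c.png',cv2.resize(i,None,fx=10,fy=10,interpolation=cv2.INTER_CUBIC))
E
```

```text
time_s: 15.62
ee_pos: [608.7, -106.4, 244.3]
ee_rot: [-179.7, -29.8, 12.8]
force: [-0.3, -1.7, -1.5]
gripper_width: 20.2
time_s: 15.88
ee_pos: [609.0, -106.6, 244.9]
ee_rot: [-179.8, -29.9, 12.9]
force: [-0.2, 0.7, -2.8]
gripper_width: 20.7
tool-frame total shift [ 2.5  0.6 -0.5] turn [-0.14  0.16 -0.13] dist 2.7 0.2
```

View pics/s10o.png

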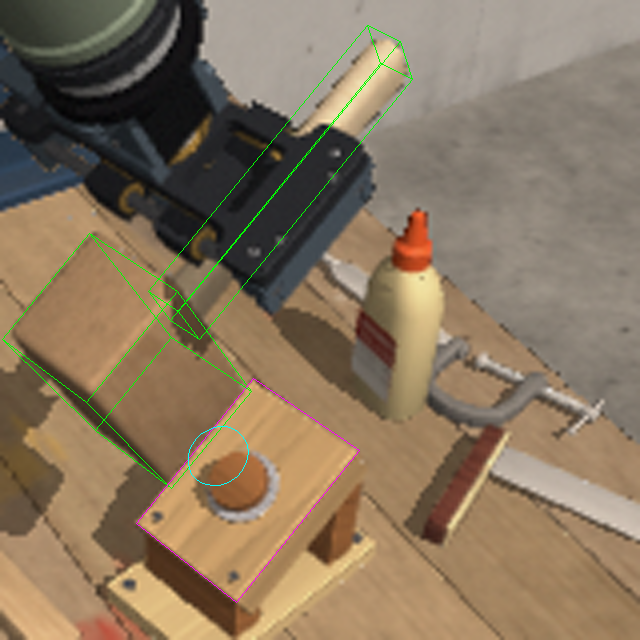

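View pics/s10c.png

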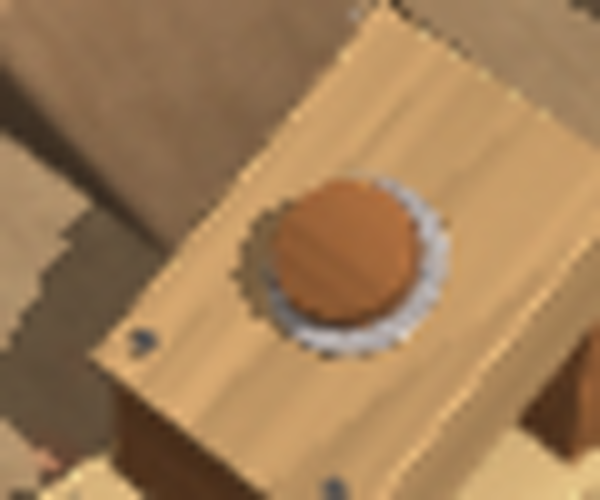

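```bash
python3 - <<'E'
from strike import *
g=dict(np.load('pics/s10.npz'))
bl=lambda q:np.array(q,float)@Rz(b).T+[601.7,-108.9,0]
for n in (55,30,25,20,15,12): print(n,proj(g,bl([[-n*s,0,95+n*c]])).round(2))
E
```

```text
55 [[274.33 173.85]]
30 [[277.63 177.61]]
25 [[278.27 178.34]]
20 [[278.91 179.06]]
15 [[279.53 179.77]]
12 [[279.91 180.2 ]]
```

```bash
python3 -m creep '[[1,2,0,50,0,0,0],[1,0,0,45,0,0,0],[1,0,0,19,0,0,0]]'; python3 - <<'E'
from strike import *
st=state();print(((st['ee_pos']-P)@a),st['force']@a,st['force'],st['torque'])
E
python3 -m creep '[[1,0,0,-50,0,0,0],[1,0,0,-60,0,0,0],[1,0,0,0,0,0,0],[1,0,0,0,0,0,0]]'
python3 - <<'E'
from strike import *
snap('scene','s11')
overlay('s11',(220,60,160,160),4,[5.5,0,-58],'s11o')
i=cv2.imread('pics/s11.png')[155:205,245:305];cv2.imwrite('pics/s11c.png',cv2.resize(i,None,fx=10,fy=10,interpolation=cv2.INTER_CUBIC))
E
```

```text
time_s: 16.3
ee_pos: [666.6, -92.3, 144.3]
ee_rot: [-179.7, -29.8, 12.8]
force: [-3.5, 3.0, 14.1]
gripper_width: 20.1
-46.45293035678609 13.568453747022017 [-3.46126026  3.02768487 14.11358138] [0.73821649 0.42802498 0.18337952]
time_s: 16.8
ee_pos: [612.7, -105.8, 242.3]
ee_rot: [-179.8, -29.9, 12.9]
force: [-0.5, -0.2, -3.0]
gripper_width: 20.5
```

View pics/s11o.png

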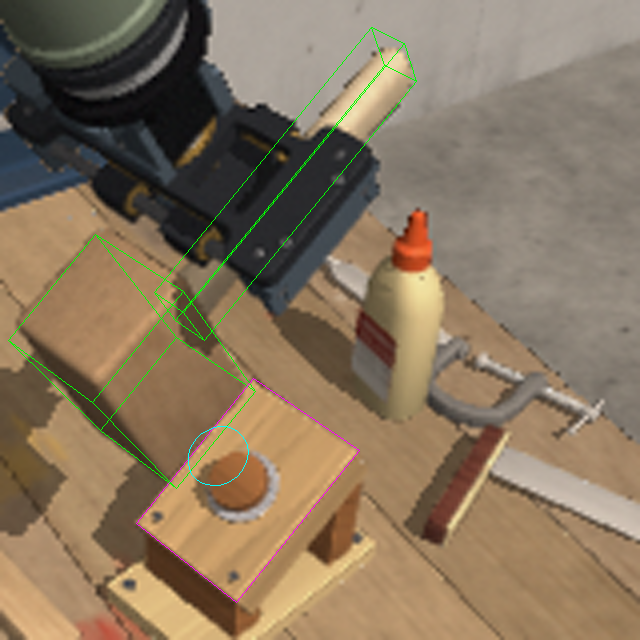

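View pics/s11c.png

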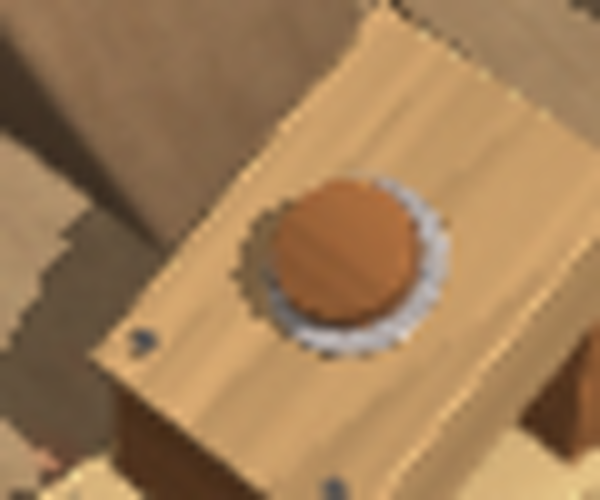

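```bash
python3 -m creep '[[1,0,0,-20,0.25,-7.5,-1],[1,0,0,-10,0.25,-7.5,-1],[1,0,0,0,0.25,-7.5,-1],[1,0,0,0,0.25,-7.5,-1],[1,0,0,0,0,0,0]]'
python3 - <<'E'
from strike import *
plan([660.7,112.6,60],Ro.from_euler('xyz',[180,0,17],degrees=True))
E
```

```text
time_s: 17.48
ee_pos: [601.9, -107.9, 266.1]
ee_rot: [-179.8, 0.2, 17.1]
force: [-0.0, -0.6, -3.1]
gripper_width: 20.1
tool-frame total shift [ 121.9 -192.7  206.3] turn [-0.17  0.19  0.15] dist 307.5 0.3
```

```bash
python3 -m creep '[[1,24,-38,0,-0.1,0.1,0],[1,24,-38,0,0,0,0],[1,24,-38,20,0,0,0],[1,24,-38,40,0,0,0],[1,26,-40,50,0,0,0]]';python3 -m creep '[[1,0,0,50,0,0,0],[1,0,0,30,0,0,0],[1,0,0,0,0,0,0],[1,0,0,0,0,0,0]]'
python3 - <<'E'
from strike import *
snap('scene','s12')
plan([660.7,112.6,0],Ro.from_euler('xyz',[180,0,17],degrees=True))
print(state()['force'])
overlay('s12',(200,40,160,160),4,[5.5,0,-58],'s12o')
E
```

```text
time_s: 18.1
ee_pos: [659.1, 106.7, 163.2]
ee_rot: [179.9, -0.2, 17.0]
force: [0.5, -0.4, -3.4]
gripper_width: 19.9
time_s: 18.6
ee_pos: [660.2, 105.2, 85.9]
ee_rot: [179.9, -0.2, 17.0]
force: [0.1, 0.8, -2.2]
gripper_width: 20.2
tool-frame total shift [ 1.7 -7.1 86.6] turn [ 0.11 -0.32 -0.03] dist 86.9 0.3
[-0.55081408 -0.0080887  -1.79568858]
```

View pics/s12o.png

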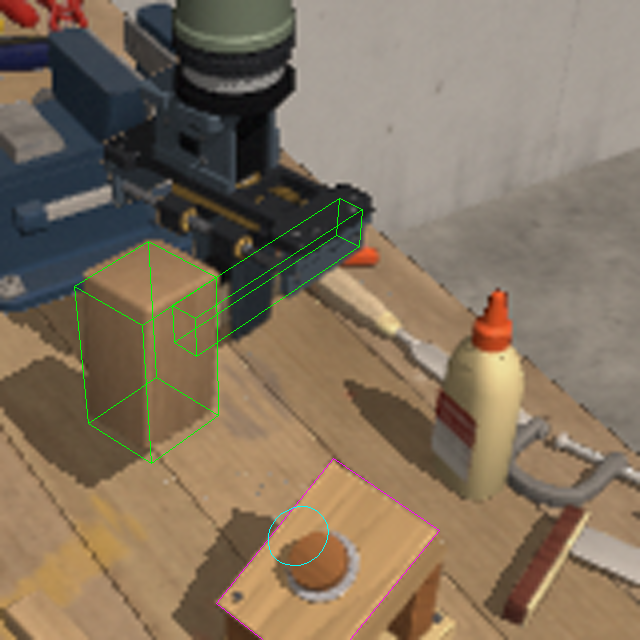

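```bash
python3 -m creep '[[1,0,0,45,0,0,0],[1,0,0,22,0,0,0],[1,0,0,7,0,0,0],[1,0,0,4,0,0,0],[1,0,0,2,0,0,0]]';python3 -m creep '[[1,0,0,2,0,0,0],[1,0,0,1,0,0,0]]'; python3 -m creep '[[1,0,0,1,0,0,0],[1,0,0,0.5,0,0,0]]'
```

```text
time_s: 19.27
ee_pos: [660.8, 105.5, 6.1]
ee_rot: [179.9, -0.3, 17.0]
force: [-0.5, -0.2, -1.5]
gripper_width: 20.2
time_s: 19.52
ee_pos: [660.0, 105.4, 2.1]
ee_rot: [179.9, -0.1, 17.0]
force: [-0.4, -0.7, -2.4]
gripper_width: 20.2
time_s: 19.77
ee_pos: [659.7, 105.3, 0.2]
ee_rot: [179.9, -0.1, 17.0]
force: [-0.3, 0.7, -2.4]
gripper_width: 19.9
```

Not in contact yet (load still about −2.4 N); continue in small steps.

```bash
python3 -m creep '[[1,0,0,1,0,0,0],[1,0,0,0,0,0,0]]'; python3 -m creep '[[1,0,0,1,0,0,0],[1,0,0,0,0,0,0]]';python3 -m creep '[[1,0,0,1,0,0,0],[1,0,0,0,0,0,0]]'
```

```text
time_s: 20.02
ee_pos: [659.6, 105.3, -0.9]
ee_rot: [179.9, -0.1, 17.0]
force: [0.6, 0.1, -3.4]
gripper_width: 20.3
time_s: 20.27
ee_pos: [659.6, 105.3, -1.9]
ee_rot: [179.9, -0.1, 17.0]
force: [0.4, -0.0, -3.1]
gripper_width: 20.5
time_s: 20.52
ee_pos: [659.6, 105.3, -2.9]
ee_rot: [179.9, -0.1, 17.0]
force: [-0.5, -0.1, -2.7]
gripper_width: 20.5
```

```bash
python3 -m creep '[[1,0,0,1,0,0,0],[1,0,0,0,0,0,0]]';python3 - <<'E'
from strike import *
snap('scene','s13');snap('top','t13')
overlay('s13',(200,60,120,120),5,[5.5,0,-58],'s13o')
E
```

```text
time_s: 20.78
ee_pos: [659.6, 105.3, -3.9]
ee_rot: [179.9, -0.1, 17.0]
force: [0.6, -0.0, -1.7]
gripper_width: 20.1
```

View pics/s13o.png

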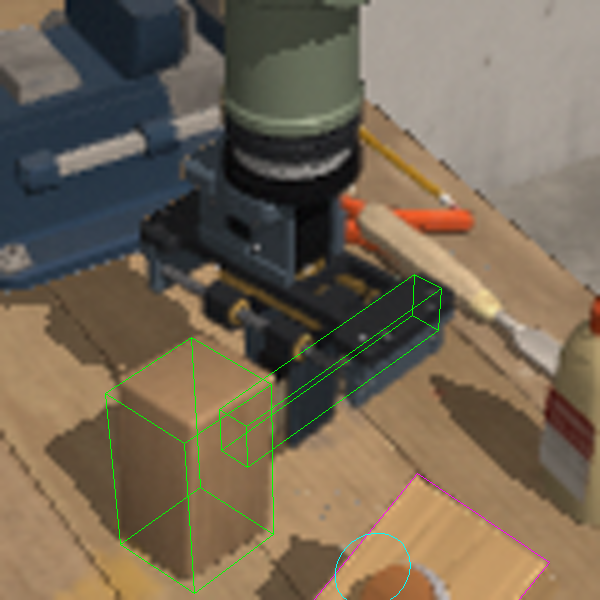

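```bash
python3 - <<'E'
from strike import *
for p in (2,3.5):
    overlay('s13',(200,60,120,120),5,[5.5,0,-58],f's13p{p}',pitch=-p)
i=np.hstack([cv2.imread(f'pics/s13p{p}.png')[280:600,80:460] for p in(2,3.5)]);cv2.imwrite('pics/s13q.png',i)
E
```

```text
(no output)
```

View pics/s13q.png

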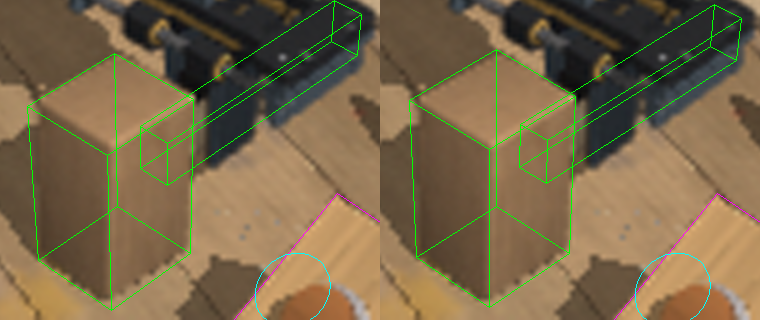

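```bash
python3 -m creep '[[1,0,0,-6,0,0,0],[1,0,0,0,0,3,0],[1,0,0,0,0,0,0]]'; python3 -m creep '[[1,0,0,1,0,0,0],[1,0,0,0,0,0,0]]'; python3 -m creep '[[1,0,0,1,0,0,0],[1,0,0,0,0,0,0]]'
```

```text
time_s: 21.25
ee_pos: [658.8, 105.1, 2.6]
ee_rot: [179.9, -3.0, 17.0]
force: [0.1, 0.3, -2.4]
gripper_width: 20.3
time_s: 21.5
ee_pos: [660.1, 105.5, 1.1]
ee_rot: [179.9, -3.1, 17.0]
force: [-0.3, 0.1, -2.7]
gripper_width: 20.0
time_s: 21.75
ee_pos: [659.8, 105.4, -0.1]
ee_rot: [179.9, -3.1, 17.0]
force: [0.4, -0.9, -2.6]
gripper_width: 20.3
```

```bash
python3 -m creep '[[1,0,0,0.7,0,0,0],[1,0,0,0,0,0,0]]'; python3 - <<'E'
from strike import *
st=state();print(st['force'],st['torque']); snap('scene','s14')
overlay('s14',(200,60,120,120),5,[5.5,0,-58],'s14o',pitch=-3)
E
```

```text
time_s: 22.0
ee_pos: [659.8, 105.3, -0.6]
ee_rot: [179.9, -3.1, 17.0]
force: [0.0, 0.1, -2.2]
gripper_width: 20.4
[ 0.01595079  0.08832211 -2.20381468] [-0.00325794  0.0955485  -0.00452544]
```

View pics/s14o.png

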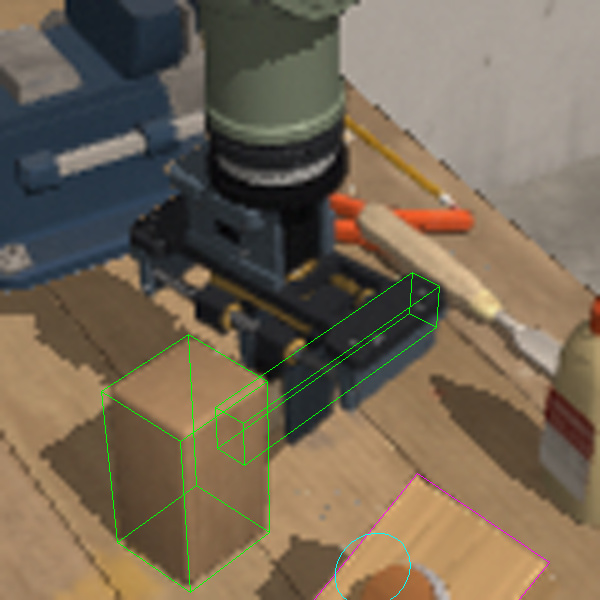

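```bash
python3 -m creep '[[1,0,0,0.8,0,0,0],[1,0,0,0,0,0,0]]';  python3 -m creep '[[1,0,0,0.8,0,0,0],[1,0,0,0,0,0,0]]'; python3 -m creep '[[1,0,0,0.6,0,0,0],[1,0,0,0,0,0,0]]'; python3 -c "
from workcell import state;s=state();print(s['force'],s['torque'])"
```

```text
time_s: 22.3
ee_pos: [659.8, 105.3, -1.4]
ee_rot: [179.9, -3.1, 17.0]
force: [0.3, -0.6, -3.1]
gripper_width: 20.4
time_s: 22.55
ee_pos: [660.0, 105.4, -2.0]
ee_rot: [179.9, -3.1, 17.0]
force: [-0.1, -0.3, -1.8]
gripper_width: 19.8
time_s: 22.8
ee_pos: [660.1, 105.4, -2.2]
ee_rot: [179.9, -3.1, 17.0]
force: [-0.2, 0.1, 1.2]
gripper_width: 20.0
[-0.22650509  0.1349031   1.24290948] [-0.10286982  0.29267516  0.0339622 ]
```

```bash
python3 -m creep '[[0.7,0,0,0,0,0,0],[0.6,0,0,0,0,0,0],[0.4,0,0,0,0,0,0],[0.4,0,0,0,0,0,0],[0.4,0,0,0,0,0,0]]'; python3 -m creep '[[0.4,0,0,-15,0,0,0],[0.4,0,0,-40,0,0,0],[0.4,0,0,-60,0,0,0],[0.4,0,0,-60,0,0,0],[0.4,0,0,-60,0,0,0]]'; python3 -m creep '[[0.4,0,0,0,0,0,0],[0.4,0,0,0,0,0,0]]'
python3 - <<'E'
from fit import *
print(state()['force'])
for n,m in (('scene','s15'),('top','t15')):
    snap(n,m);i=cv2.imread(f'pics/{m}.png');cv2.imwrite(f'pics/{m}b.png',cv2.resize(i,(800,600),interpolation=cv2.INTER_CUBIC))
E
```

```text
time_s: 23.42
ee_pos: [660.0, 105.4, -2.8]
ee_rot: [179.9, -3.1, 17.0]
force: [-0.2, 0.6, 0.1]
gripper_width: 54.7
time_s: 24.05
ee_pos: [647.4, 102.0, 235.3]
ee_rot: [179.9, -3.2, 17.0]
force: [0.5, 0.4, 0.5]
gripper_width: 54.8
time_s: 24.3
ee_pos: [647.2, 102.0, 232.4]
ee_rot: [179.9, -3.1, 17.0]
force: [0.6, 0.9, -1.1]
gripper_width: 55.1
[ 0.6243229   0.89356392 -1.05071106]
```

View pics/s15b.png

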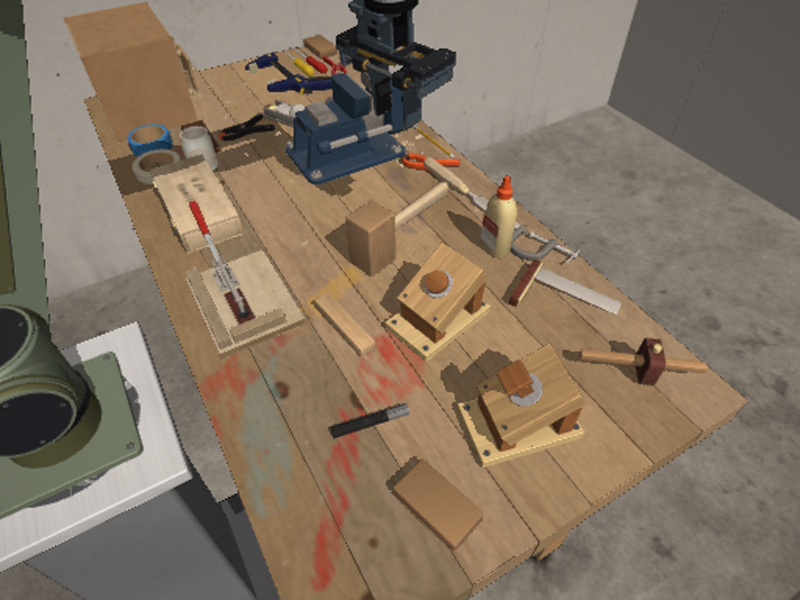

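View pics/t15b.png

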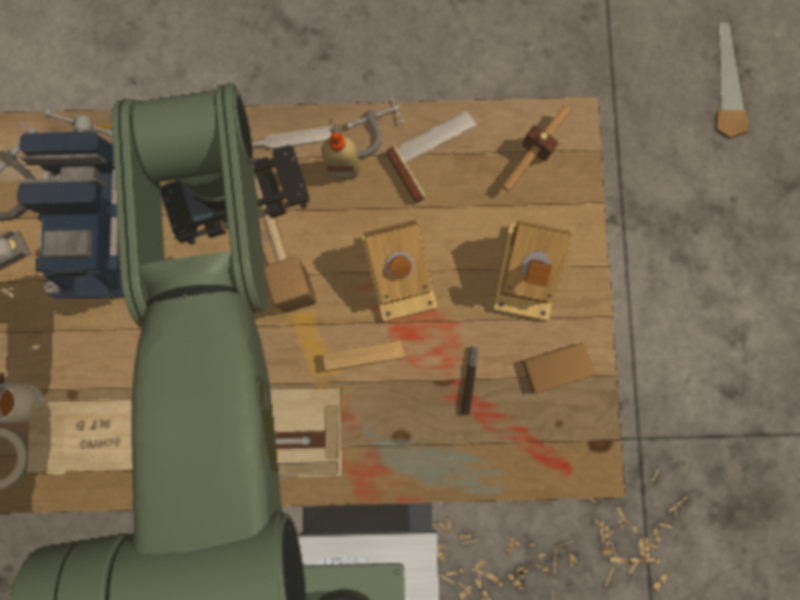

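```bash
python3 -c "
from workcell import job_done;print(job_done())"
```

```text
the job is handed in; nothing more can be done
None
```

I drove the round peg home with four taps of the mallet, stood the mallet back on the bench close to where it started, and handed the job in at about 24 s.

- **Grasp:** The first two attempts closed on air. The pictures showed the real fingertips ending about 40 mm short of the reported TCP. I lowered the tool to allow for that, and the third attempt held the handle at 20 mm opening.
- **Taps:** The picture overlay showed the head's end face square to the peg before the first two taps and nearly square before the last two. I lifted the mallet about 50–80 mm clear between taps.
- **Peg home:** The peg top's position in the picture matches fully home to within about 3 mm. The fourth tap was commanded deeper and pressed with about 14 N, and the peg did not move any further.
- **Set-down:** The last tap turned the mallet about 3° in the grip. I took that out before lowering it in small steps until it carried about 4 N of bench load, then opened the fingers and lifted away.
- **Last pictures:** The mallet stands steady and clear of the blocks. The square peg and the other things on the bench look unmoved, by eye rather than by measurement.
- **Forces:** The highest wrist force I saw was about 15 N. I only read it at the end of each call, so the peak at the moment of impact was not measured.

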